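# Load the specimen tray into the hardness tester's dock

### The job

Get the hardness tester's dock ready and load it: lift the hanging gate up off its two hooks at the dock's mouth and stand it out of the way on the bench, and put the round steel reference block that was left inside the dock into its shallow wooden case. Set every mounted specimen (the small round resin pucks on the bench) upright and flat in the tray, one to a compartment, and only then slide the loaded tray along the bench into the dock until it is fully home against the stop. Finally hang the gate back on its two hooks, and leave everything else on the bench where it is.

Things in the scene. Friction and masses are not known exactly. Their poses are not given: they have to be found in the camera images.
- dock: Fixed dock; origin midway between the hook posts, x pointing into the dock (away from the robot), z up. Rails (inner faces y = +-78 mm, x = 50 to 172) have overhanging lips 9 to 13 mm above the bench, inner edges y = +-67.5, so the tray must slide in along x. Mouth flares to y = +-88 at x = 18. Stop: face of a white housing at x = 172.
- dock_home (a point): Point on the bench inside the dock, (107, 0, 0) mm in the dock's frame: the tray's origin lies here when it is fully home (tray x along dock x).
- hook_left (a point): Middle of the floor of the hook at the dock's +y side, (0, 107, 75) mm in the dock's frame. Upturned steel hook on a white post (28 mm along x, 10 along y): a notch open to the top, 14 mm wide along x, upright for 10 mm, then flaring to about 30 mm wide at 98 mm above the bench.
- hook_right (a point): The same hook at (0, -107, 75) mm in the dock's frame.
- gate_rest (a point): Where the gate's origin lies when it hangs properly in both hooks: (0, 0, 13) mm in the dock's frame (gate axes along the dock's; a half turn is as good).
- gate: Loose aluminium gate, 0.35 kg, hung across the dock's mouth. Origin: centre of the underside of its feet; z up, y along its bar. Plate 4 x 172 mm, z = 8 to 64; square bar 8 x 236 mm, z = 62 to 70, its ends lie in the hooks; two cross feet (60 x 12 x 8 mm, at y = +-64) let it stand on the bench. It hangs with its feet 13 mm above the bench; raise it by 30 mm to clear the hooks.
- gate_tab (a point): Middle of the gate's white grip tab, (0, 0, 91) mm in the gate's frame: tab 12 mm thick (x), 40 mm wide (y), 42 mm high (z = 70 to 112).
- tray: Loose steel tray, 0.5 kg, on the bench before the dock. Origin: centre of its underside; x towards its rear edge, which enters the dock first. Plate 130 (x) x 150 (y) x 4 mm; 2 x 2 compartments centred at x = -5.5 and 40, y = +-33.5 mm, each about 42 (x) x 49 (y) mm inside, floor 4 and walls 10 mm above the underside. A bare margin 13 mm wide along both sides runs under the dock's lips.
- tray_handle (a point): Middle of the tray's upright white handle, (-47, 0, 44) mm in the tray's frame: 30 mm (x) by 12 mm (y), from 4 to 64 mm above the tray's underside.
- block: Round polished steel reference block, 50 mm in diameter, 24 mm high, 0.36 kg, starts inside the dock. Origin at the centre of its underside, z up.
- case: Fixed shallow open wooden case on the left of the bench, 110 x 110 mm outside, 12 mm high, walls and floor 6 mm thick. Origin at the centre of its underside, z up.
- s1: Mounted specimen: round greyish-brown resin puck, 30 mm in diameter, 25 mm high, with a small steel rectangle flush in its top face; may be absent. Origin at the centre of its underside, z up. Starts on the right of the bench.
- s2: Mounted specimen: round greyish-brown resin puck, 30 mm in diameter, 25 mm high, with a small steel rectangle flush in its top face; may be absent. Origin at the centre of its underside, z up. Starts on the right of the bench.
- s3: Mounted specimen: round greyish-brown resin puck, 30 mm in diameter, 25 mm high, with a small steel rectangle flush in its top face; may be absent. Origin at the centre of its underside, z up. Starts on the right of the bench.
- s4: Mounted specimen: round greyish-brown resin puck, 30 mm in diameter, 25 mm high, with a small steel rectangle flush in its top face; may be absent. Origin at the centre of its underside, z up. Starts on the right of the bench.
- jar: Bystander, leave alone: clear jar with a white cap, 42 mm in diameter, 55 mm high, among the specimens. Origin at the centre of its underside.
- loupe: Bystander, leave alone: silvery waisted eye loupe, 42 mm in diameter, 42 mm high, among the specimens. Origin at the centre of its underside.
Not all that is in view belongs to the job. What is shaped like the s1 but purple or red is not meant. Several things look just like the block: the one meant starts farthest from the robot's base.

How it is judged:
By the outcome, as a careful person would: the job done as asked, in the order asked, and still so for the second after the job is handed in, with the robot touching nothing.
Of s1, s2, s3, s4 only 2 to 4 are there at a start; the rules pass over those that are not, and their reading is None.
At some moment in a run one of s1, s2, s3, s4, block may be knocked a few centimetres aside while the robot is not near it.
Once in a run the grip may slacken for a moment while it holds something.
It also fails if it takes over 210 s, if anything falls off the work surface, if the arm or the gripper's body presses on something with over 40 N, if the wrist force passes 120 N, or if a joint passes its speed limit or range.

### The arm

A 7-joint arm with a two-finger parallel gripper is mounted at the origin on the work surface. World frame = base frame: x ahead of the robot, y to its left, z up, the work surface at z = 0. Lengths are in mm, angles in rad, forces in N, time in s.
With the tool pointing down it reaches from about 400 to 875 mm from the base axis. Payload 4.4 kg.
Tool frame: the origin (TCP) lies at the very end of the fingers, on their centre line; the grasp point (between the pads) lies 19 mm behind it; z points along the fingers, y is the line along which they close (so a half turn about z gives the same grasp; the last joint's range is limited). The gripper opens to 85 mm and grips with 20 to 120 N. Pads are 22 mm wide; open, the fingers measure 114 mm over their backs; the gripper's body (76 mm by 85 mm) begins 54 mm behind the grasp point. The pads swing forward as they close: fully open they stand 13 mm farther back than shut.
Start: joints at [1.194, 0.628, 0.038, 1.517, -0.027, 0.996, -0.02], TCP at [198.812, -618.863, 197.713] pointing down, gripper open.
Joint ranges: [-3.06, 3.06], [-0.37, 2.12], [-1.25, 1.32], [0.18, 2.47], [-1.1, 4.24], [0.23, 1.98], [-2.94, 2.94]. Speed limits (rad/s): [2.57, 2.57, 3.14, 3.14, 3.14, 3.14, 3.14].

### API

Orientations are given as [roll, pitch, yaw] about the fixed x, y, z axes, in that order (R = Rz(yaw) Ry(pitch) Rx(roll)).
In Python, from cell import status, get_image, ctrl, models gives the robot as it stands.
- The arm moves only by the shell command python3 -m handwheel 'ROWS' [OPENING]. ROWS is JSON, a list of rows, each an object with "delta_pos": the shift along the world's x, y, z in cm, a list of three; "yaw": the turn about the world's z in rad. A call has 1 to 10 rows; each row shifts and turns the commanded pose from where the row before left it; what a row does not reach is not made up. A row lasts 1/12 s, in which the tool goes at most 41.7 mm and 7.16 degrees, less where a joint would pass 70% of its speed; a pose out of reach is approached as far as the arm can. A call is refused whole if a number of a shift passes 4.17 or a number of a turn 0.125, either way. A call with a gripper value outside its range is refused whole. OPENING is the opening, from -1 (shut) to 1 (fully open), set as the call begins (- or left out, the last holds). The fingers move at their own pace and stop on an object; the grip force is fixed at half the most. Time passes only in rows, so rows that do not move let the fingers close. It gives the time, the measured TCP pose, the force, the opening and the grip force at its end, in the units of the state.
- status.read_state(): the state, without advancing time (a new reading comes with each control period).
- get_image(name): name is "scene" or "top"; returns a dict with "color" (480x640x3 uint8, red, green, blue), "z_map" (480x640 float32, mm along the optical axis (not along the pixel's ray), 0 where there is no reading), "fx", "fy", "cx", "cy" (pixels), "k1" (the pictures are not rectified: a ray, as slopes to the right and down, at radius r is drawn at 1 + k1 r^2 times it, then the intrinsics apply), "position" and "rotation" of the camera in the world. Camera axes: x right, y up, looking along -z (the intrinsics and any distortion apply to the point x, -y, -z); pixel columns grow to the right and rows downward; lengths in mm; the calibration is good to about 2 mm. A picture is of the moment at which its call begins.
- ctrl.finish_job(): hands the job in; it is judged then, once.
Trained networks look in a picture, given as the dict that the camera call returned (one of the last four; its "shot" number tells which), for a name from the list of things; names that differ only in an ending like _2 or _b are one class to them, and where a whole thing is asked for, a point or a joint stands for the part that bears it (a point fixed in the world has none). Each returns a list of dicts, best first, with "score" (0 to 1); they miss things now and then, are a little off and sometimes report something else, mostly with a low value. They report only what shows in the picture. A call takes as long as a camera call. They do not tell look-alikes from the thing itself.
- models.boxes_of(picture, name): "rect" ([left, top, right, bottom] in pixels, round what is visible of it).
The state is a dict: "clock": time; "qpos": joint angles; "qd": joint speeds; "tau": joint torques, N m; "eef_pos": TCP position; "tool_rot": TCP orientation; "force": force on the tool from outside, world axes, zero at the start; "torque": the same for the moment, N m; "width": finger opening in mm; "gripper_force": force on a finger pad.
Only numpy, scipy, OpenCV 4.12 (cv2) and the standard library are available. Lean on these libraries where they do the work, as an engineer would, in place of code of your own. Each camera call takes 0.05 s, during which the arm holds its last target. There are 200 camera calls.

## Working session

There is one attempt and no reset: what is moved stays moved. The work goes in short steps, Python scripts to look and compute and a shell command to move; the robot and the scene stay as the last step left them, time stands still between calls to the robot, and variables do not carry over. Pictures are saved under pics/ and viewed, at most 14 in all, crops included, and the job is handed in when it is done.

```bash
ls; mkdir -p pics
cat > h.py <<'E'
import numpy as np, cv2
from cell import status, get_image, ctrl, models
def grab(n, save=None):
    p=get_image(n)
    if save: cv2.imwrite('pics/'+save, p['color'][:,:,::-1])
    return p
def cloud(p):
    "world xyz per pixel (480x640x3), nan where no depth"
    v,u=np.mgrid[0:480,0:640].astype(float)
    xd=(u-p['cx'])/p['fx']; yd=(v-p['cy'])/p['fy']
    x,y=xd.copy(),yd.copy()
    for _ in range(8):
        s=1+p['k1']*(x*x+y*y); x,y=xd/s,yd/s
    z=p['z_map'].astype(float); z=np.where(z>0,z,np.nan)
    c=np.stack([x*z,-y*z,-z],-1)
    R=np.array(p['rotation']); return c@R.T+np.array(p['position'])
def proj(p,w):
    R=np.array(p['rotation']); c=(np.array(w)-np.array(p['position']))@R
    x,y=c[0]/-c[2],-c[1]/-c[2]; s=1+p['k1']*(x*x+y*y)
    return p['fx']*x*s+p['cx'],p['fy']*y*s+p['cy']
E
python3 - <<'E'
from h import *
s=status.read_state(); print(s)
for n in('scene','top'):
    p=grab(n,n+'0.png'); print(n,p['position'],np.array(p['rotation']).round(3).tolist(),p['fx'],p['k1'],p['shot'])
    c=cloud(p)
    for k in('gate','tray','tray_handle','gate_tab','block','case','s1','jar','loupe','dock'):
        for b in models.boxes_of(p,k):
            l,t,r,d=b['rect']; u,v=int((l+r)/2),int((t+d)/2)
            print(k,round(b['score'],2),[round(q) for q in b['rect']],c[v,u].round(0))
E
```

```text
pics
{'clock': 0.0, 'qpos': array([ 1.19416706,  0.62935839,  0.03842657,  1.51835809, -0.02700226,
        0.99630373, -0.01999873]), 'qd': array([ 2.27512405e-04, -9.60677509e-04, -3.77007403e-04,  1.03053581e-03,
        1.37206747e-05, -7.07538024e-04,  1.11172389e-03]), 'tau': array([ 2.09529176e-04, -5.63409448e+01,  1.22637179e+00, -1.93450445e+01,
        1.09927385e-02,  1.05516566e-02,  1.32336083e-05]), 'eef_pos': array([ 198.62753884, -618.18598597,  196.78409513]), 'tool_rot': array([-3.13968265e+00,  1.47830623e-05,  3.10841983e-01]), 'force': array([0.25372516, 0.66233125, 0.10255159]), 'torque': array([-0.04542809, -0.07408761,  0.02028696]), 'gripper_force': 0.0, 'width': 85.33091441964966}
scene [ 921.07971635 -735.49980436  630.24027022] [0.995, 0.001, 0.514] 504.2773496748583 -0.13815075222519935 1Traceback (most recent call last):
  File "<stdin>", line 5, in <module>
  File "h.py", line 16, in cloud
    R=np.array(p['rotation']); return c@R.T+np.array(p['position'])
                                      ~~~~~^~~~~~~~~~~~~~~~~~~~~~~~
ValueError: operands could not be broadcast together with shapes (480,640) (3,)
```

```bash
sed -i "s/R=np.array(p\['rotation'\])/R=Rotation.from_euler('xyz',p['rotation']).as_matrix()/; 1a from scipy.spatial.transform import Rotation" h.py
python3 - <<'E'
from h import *
for n in('scene','top'):
    p=grab(n,n+'0.png'); print(n,p['position'],p['rotation'])
    c=cloud(p)
    for k in('gate','tray','tray_handle','gate_tab','block','case','s1','jar','loupe','dock'):
        for b in models.boxes_of(p,k):
            l,t,r,d=b['rect']; u,v=int((l+r)/2),int((t+d)/2)
            print(k,round(b['score'],2),[round(q) for q in b['rect']],c[v,u].round(0))
E
```

```text
scene [ 921.07971635 -735.49980436  630.24027022] [0.99533378 0.00144192 0.51351908]
gate 0.94 [342, 233, 399, 315] [629. -10.  51.]
tray 0.95 [264, 238, 356, 299] [489.  -3.  11.]
tray_handle 0.95 [262, 237, 354, 300] [487.  -5.  12.]
gate_tab 0.72 [336, 231, 396, 312] [627. -28.  70.]
gate_tab 0.71 [337, 224, 517, 374] [733.  33.   2.]
block 0.89 [393, 287, 416, 314] [704. -18.  22.]
block 0.85 [291, 203, 310, 221] [360. 175.  23.]
block 0.71 [328, 220, 353, 237] [479. 156.  21.]
case 0.59 [329, 187, 390, 223] [460. 301.   6.]
case 0.25 [391, 286, 418, 314] [704. -17.  24.]
s1 0.89 [203, 395, 222, 422] [ 551. -396.   26.]
s1 0.89 [282, 317, 297, 340] [ 556. -189.   23.]
s1 0.87 [167, 369, 185, 391] [ 467. -382.   25.]
s1 0.79 [310, 378, 328, 398] [ 667. -282.   23.]
s1 0.74 [258, 347, 277, 371] [ 564. -269.   25.]
s1 0.52 [305, 339, 329, 363] [ 625. -215.   23.]
jar 0.64 [212, 310, 240, 352] [ 477. -266.   44.]
jar 0.4 [307, 377, 327, 399] [ 663. -282.   23.]
loupe 0.85 [254, 397, 286, 437] [ 640. -376.   40.]
loupe 0.7 [340, 226, 517, 376] [738.  30.  -2.]
dock 0.18 [204, 393, 225
[... 251 characters left out ...]
83.  -0.  12.]
gate_tab 0.97 [241, 204, 352, 230] [626.  -5.  56.]
block 0.86 [194, 334, 220, 355] [348. 192.  27.]
block 0.63 [285, 173, 306, 196] [701.  -2.  26.]
block 0.56 [202, 274, 234, 300] [474. 167.  23.]
case 0.76 [126, 265, 185, 324] [456. 309.   7.]
s1 0.61 [367, 246, 383, 260] [ 549. -180.   24.]
s1 0.6 [378, 215, 395, 224] [ 623. -205.   21.]
s1 0.56 [409, 195, 422, 210] [ 662. -271.   22.]
s1 0.52 [408, 241, 420, 252] [ 563. -264.   27.]
s1 0.49 [457, 246, 476, 264] [ 545. -384.   26.]
jar 0.61 [256, 244, 335, 314] [492.  -3.  10.]
jar 0.6 [398, 279, 423, 299] [ 468. -251.   55.]
loupe 0.55 [449, 203, 468, 226] [ 633. -363.   41.]
dock 0.79 [245, 98, 348, 227] [755.  -5.   3.]
```

View pics/scene0.png

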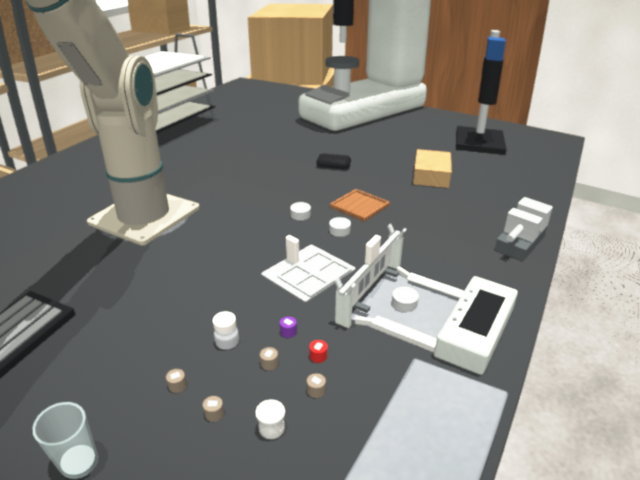

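View pics/top0.png

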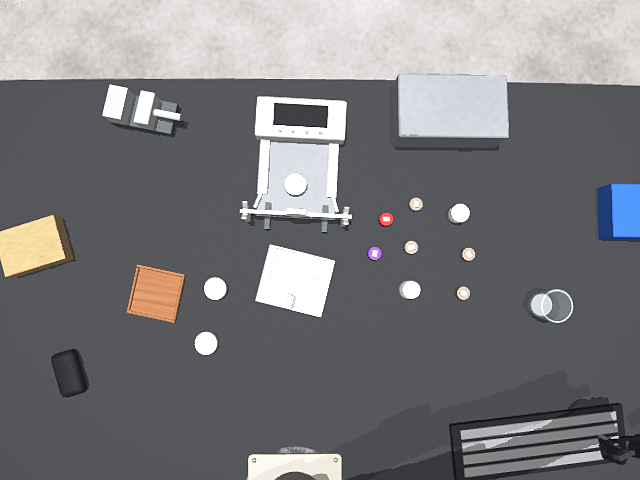

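```bash
cat > m.py <<'E'
from h import *
def top_pts(c,xy,r,z0,z1):
    m=(np.hypot(c[...,0]-xy[0],c[...,1]-xy[1])<r)&(c[...,2]>z0)&(c[...,2]<z1); return m
def rnd(c,xy,R,z0,z1):
    for _ in range(4):
        P=c[top_pts(c,xy,R,z0,z1)]
        if len(P)<4: return None
        xy=(np.nanmax(P[:,:2],0)+np.nanmin(P[:,:2],0))/2*0.5+P[:,:2].mean(0)*0.5
    return P.mean(0).round(1),len(P),np.ptp(P,axis=0).round(0)
E
python3 - <<'E'
from m import *
ps={n:grab(n) for n in('scene','top')}; cs={n:cloud(p) for n,p in ps.items()}
obj=dict(a=(551,-392),b=(467,-378),c=(665,-277),d=(564,-266),red=(624,-210),pur=(553,-184),jar=(470,-258),lou=(637,-368))
for n,c in cs.items():
    print(n,'bench',np.nanmedian(c[(abs(c[...,0]-500)<60)&(abs(c[...,1]+130)<30)][:,2]).round(1))
    for k,xy in obj.items(): print(k,rnd(c,xy,24,(19 if k not in('jar','lou') else 35),70))
    for k,xy in dict(block=(702,-8),d1=(355,185),d2=(477,162)).items(): print(k,rnd(c,xy,34,18,32))
    col=ps[n]['color'].astype(int)
    # tray
    m=(abs(c[...,0]-485)<110)&(abs(c[...,1])<110)&(c[...,2]<18)&(c[...,2]>-5)&(col.min(-1)>120)
    r=cv2.minAreaRect(c[m][:,:2].astype(np.float32)); print('tray',r,m.sum())
    m=(abs(c[...,0]-485)<110)&(abs(c[...,1])<110)&(c[...,2]>35)&(c[...,2]<75)&(c[...,0]<560); P=c[m]
    print('handle',P.mean(0).round(1),len(P),P.min(0).round(),P.max(0).round(),'hi',P[P[:,2]>56].mean(0).round(1),cv2.minAreaRect(P[P[:,2]>56][:,:2].astype(np.float32)))
    # gate
    m=(abs(c[...,0]-625)<40)&(abs(c[...,1])<150)
    P=c[m&(c[...,2]>70)&(c[...,2]<92)]; l=cv2.fitLine(P[:,:2].astype(np.float32),cv2.DIST_HUBER,0,.01,.01).ravel(); print('bar',l.round(3),P.min(0).round(),P.max(0).round())
    P=c[m&(c[...,2]>102)&(c[...,2]<140)]; print('tab',P.mean(0).round(1),len(P),P.min(0).round(),P.max(0).round(),np.sort(P[:,2])[-5:],cv2.minAreaRect(P[:,:2].astype(np.float32)))
    # case
    m=(abs(c[...,0]-458)<90)&(abs(c[...,1]-305)<80)&(col[...,0]-col[...,2]>40)&(c[...,2]>-5)&(c[...,2]<25)
    P=c[m]; print('case',cv2.minAreaRect(P[:,:2].astype(np.float32)),np.median(P[:,2]))
    # housing, rails
    m=(c[...,0]>700)&(c[...,0]<880)&(abs(c[...,1])<130)&(c[...,2]>6)&(c[...,2]<20)&(col.min(-1)>120)
    P=c[m]; 
    for s in(-1,1):
        Q=P[(np.sign(P[:,1]+5)==s)&(abs(P[:,1]+5)>50)]; print('rail',s,len(Q),cv2.fitLine(Q[:,:2].astype(np.float32),cv2.DIST_HUBER,0,.01,.01).ravel().round(3))
    m=(c[...,0]>700)&(c[...,0]<950)&(abs(c[...,1])<150)&(c[...,2]>28)&(c[...,2]<100); P=c[m]; print('hous',cv2.minAreaRect(P[:,:2].astype(np.float32)),np.median(P[:,2]))
E
```

```text
scene bench -0.9
a (array([ 545.9, -389. ,   23.9]), 272, array([30., 29.,  8.]))
b (array([ 459.5, -376.5,   23.8]), 236, array([30., 30.,  9.]))
c (array([ 657.4, -272.6,   23.5]), 251, array([30., 31.,  8.]))
d (array([ 560.9, -261. ,   24.2]), 214, array([30., 29.,  8.]))
red (array([ 623.6, -205.7,   23.5]), 202, array([29., 30.,  8.]))
pur (array([ 546.9, -179.6,   23.5]), 177, array([30., 31.,  8.]))
jar (array([ 469.7, -257.1,   50.7]), 403, array([39., 40., 24.]))
lou (array([ 636.5, -368.6,   40.8]), 590, array([42., 42.,  9.]))
block (array([701.1,  -4.5,  22.8]), 369, array([48., 51.,  7.]))
d1 (array([349.9, 190.8,  23. ]), 188, array([50., 53.,  9.]))
d2 (array([469. , 171.7,  23. ]), 211, array([52., 51.,  8.]))
tray ((483.27996826171875, 9.473793029785156), (196.7249298095703, 209.00672912597656), 6.006935119628906) 2963
handle [442.6   6.   52.3] 178 [424.  -0.  35.] [456.  17.  66.] hi [441.8   7.2  61.5] ((440.0231628417969, 8.531651496887207), (13.48103141784668, 31.690637588500977), 82.62081146240234)
bar [ 5.60000e-02  9.98000e-01  6.28913e+02 -1.38370e+01] [ 60
[... 1689 characters left out ...]
 5.20000e-02  9.99000e-01  6.27807e+02 -4.35300e+00] [ 609. -122.   70.] [647. 114.  92.]
tab [627.1  -5.2 122.5] 138 [ 621. -112.  102.] [637.  16. 132.] [128.76476511 128.77231015 129.34958627 130.44245802 131.55864611] ((628.8177490234375, -48.0762939453125), (13.775788307189941, 127.5068588256836), 1.3762856721878052)
case ((458.0579833984375, 309.177001953125), (112.91805267333984, 111.24687194824219), 78.05960083007812) 5.965761831084137
rail -1 404 [ 9.98000e-01 -6.20000e-02  7.48668e+02 -8.72120e+01]
rail 1 452 [ 9.99000e-01 -4.60000e-02  7.52635e+02  6.77060e+01]
hous ((795.938720703125, -12.086380004882812), (201.03062438964844, 190.3271484375), 87.2004623413086) 50.602304440497505
```

```bash
python3 - <<'E'
from h import *
p=grab('top'); im=p['color'][80:330,110:490,::-1]; cv2.imwrite('pics/crop1.png',cv2.resize(im,None,fx=2,fy=2,interpolation=cv2.INTER_CUBIC))
E
python3 -m handwheel '[{"delta_pos":[2.1,3.0,0],"yaw":0.06},{"delta_pos":[2.1,3.0,0],"yaw":0.06},{"delta_pos":[2.1,3.0,0],"yaw":0.06},{"delta_pos":[2.1,3.0,0],"yaw":0.06},{"delta_pos":[2.1,3.0,0],"yaw":0.06},{"delta_pos":[2.1,3.0,0],"yaw":0.06},{"delta_pos":[2.1,3.0,0],"yaw":0.06},{"delta_pos":[2.1,3.0,0],"yaw":0.06},{"delta_pos":[2.1,3.0,0],"yaw":0.06},{"delta_pos":[2.1,3.0,0],"yaw":0.06}]' 1
python3 -m handwheel '[{"delta_pos":[2.1,3.0,0],"yaw":0.06},{"delta_pos":[2.1,3.0,0],"yaw":0.06},{"delta_pos":[2.1,3.0,0],"yaw":0.06},{"delta_pos":[2.1,3.0,0],"yaw":0.06},{"delta_pos":[2.1,3.0,0],"yaw":0.06},{"delta_pos":[2.1,3.0,0],"yaw":0.06},{"delta_pos":[2.1,3.0,0],"yaw":0.06},{"delta_pos":[2.1,3.0,0],"yaw":0.06},{"delta_pos":[0,0,0],"yaw":0},{"delta_pos":[0,0,0],"yaw":0}]'
```

```text
clock: 2.13
eef_pos: [409.6, -317.5, 198.0]
tool_rot: [3.141, 0.0, 0.913]
force: [0.3, -0.7, 1.2]
width: 85.5
gripper_force: 0.0
clock: 2.97
eef_pos: [577.8, -75.9, 197.6]
tool_rot: [3.141, -0.001, 1.395]
force: [-0.3, -0.2, -0.2]
width: 85.6
gripper_force: 0.0
```

View pics/crop1.png

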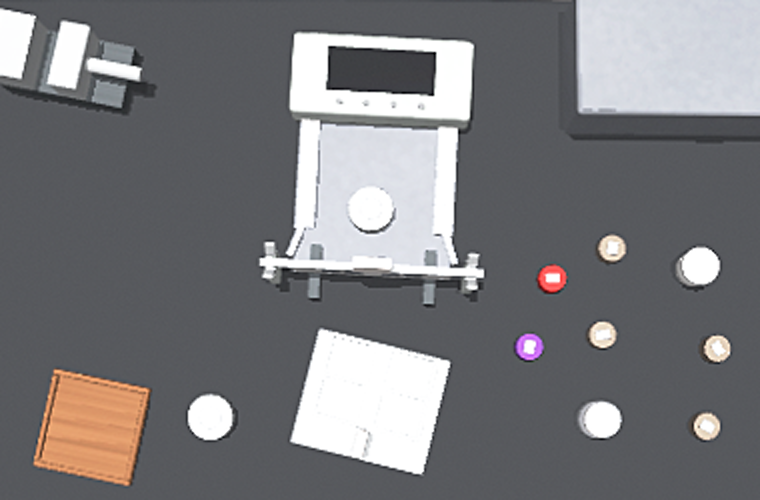

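Crop shows the wanted block in the dock at (370,208); block look-alike at (210,417); brown pucks at (612,247), (602,334), (716,347), (706,425); red (552,278) and purple (529,347) are decoys; the gate's tab is at (372,263).

```bash
python3 -m handwheel '[{"delta_pos":[2.5,3.3,0],"yaw":0.06},{"delta_pos":[2.5,3.3,0],"yaw":0.06},{"delta_pos":[0,0.5,-2],"yaw":0},{"delta_pos":[0,0,-3],"yaw":0},{"delta_pos":[0,0,-3],"yaw":0},{"delta_pos":[0,0,-2],"yaw":0},{"delta_pos":[0,0,-1],"yaw":0},{"delta_pos":[0,0,0],"yaw":0},{"delta_pos":[0,0,0],"yaw":0}]' 
python3 -m handwheel '[{"delta_pos":[0,0,0],"yaw":0},{"delta_pos":[0,0,0],"yaw":0},{"delta_pos":[0,0,0],"yaw":0},{"delta_pos":[0,0,0],"yaw":0},{"delta_pos":[0,0,0],"yaw":0},{"delta_pos":[0,0,0],"yaw":0},{"delta_pos":[0,0,0],"yaw":0},{"delta_pos":[0,0,0],"yaw":0}]' -1
```

```text
clock: 3.72
eef_pos: [627.0, -8.9, 88.1]
tool_rot: [3.141, 0.0, 1.509]
force: [0.8, 0.9, 1.1]
width: 85.5
gripper_force: 0.0
clock: 4.38
eef_pos: [627.1, -7.9, 88.3]
tool_rot: [3.141, 0.0, 1.511]
force: [-1.5, 0.3, 4.6]
width: 9.2
gripper_force: 58.7
```

```bash
python3 -m handwheel '[{"delta_pos":[0,0,1],"yaw":0},{"delta_pos":[0,0,1.5],"yaw":0},{"delta_pos":[0,0,2],"yaw":0},{"delta_pos":[0,0,2.5],"yaw":0},{"delta_pos":[0,0,2.5],"yaw":0},{"delta_pos":[0,0,1.5],"yaw":0},{"delta_pos":[-0.5,1,0],"yaw":0},{"delta_pos":[-0.5,2,0],"yaw":0},{"delta_pos":[-0.5,2.5,0],"yaw":0},{"delta_pos":[-0.5,2.5,0],"yaw":0}]'
python3 -m handwheel '[{"delta_pos":[-0.5,2.5,0],"yaw":0},{"delta_pos":[-0.5,2.5,0],"yaw":0},{"delta_pos":[-0.5,2.5,0],"yaw":0},{"delta_pos":[-0.5,2.5,0],"yaw":0},{"delta_pos":[-0.5,2.5,0],"yaw":0},{"delta_pos":[-0.2,2.0,0],"yaw":0},{"delta_pos":[0,1.2,0],"yaw":0},{"delta_pos":[0,0,-1.5],"yaw":0},{"delta_pos":[0,0,-2.5],"yaw":0},{"delta_pos":[0,0,-2.5],"yaw":0}]'
python3 -m handwheel '[{"delta_pos":[0,0,-2.5],"yaw":0},{"delta_pos":[0,0,-1.5],"yaw":0},{"delta_pos":[0,0,-0.8],"yaw":0},{"delta_pos":[0,0,-0.4],"yaw":0},{"delta_pos":[0,0,0],"yaw":0}]'
```

```text
clock: 5.22
eef_pos: [604.6, 73.0, 196.1]
tool_rot: [-3.138, 0.0, 1.51]
force: [-0.1, 0.0, -4.3]
width: 8.8
gripper_force: 58.7
clock: 6.05
eef_pos: [579.5, 229.1, 131.6]
tool_rot: [3.141, 0.001, 1.511]
force: [0.2, -0.5, -4.1]
width: 8.8
gripper_force: 58.7
clock: 6.47
eef_pos: [579.3, 228.8, 79.8]
tool_rot: [-3.14, 0.001, 1.511]
force: [-0.4, -0.1, -3.6]
width: 8.8
gripper_force: 58.8
```

```bash
python3 -m handwheel '[{"delta_pos":[0,0,-0.2],"yaw":0},{"delta_pos":[0,0,-0.2],"yaw":0},{"delta_pos":[0,0,-0.05],"yaw":0},{"delta_pos":[0,0,0],"yaw":0}]'
python3 -m handwheel '[{"delta_pos":[0,0,0],"yaw":0}]'
```

```text
clock: 6.8
eef_pos: [580.2, 229.3, 76.8]
tool_rot: [3.141, -0.0, 1.511]
force: [0.1, -0.5, -3.9]
width: 9.2
gripper_force: 58.8
clock: 6.88
eef_pos: [580.1, 229.2, 76.7]
tool_rot: [3.141, -0.0, 1.511]
force: [-0.3, -0.7, -3.7]
width: 9.0
gripper_force: 58.8
```

```bash
python3 -m handwheel '[{"delta_pos":[0,0,-0.15],"yaw":0},{"delta_pos":[0,0,0],"yaw":0}]'
python3 -m handwheel '[{"delta_pos":[0,0,-0.1],"yaw":0},{"delta_pos":[0,0,0],"yaw":0}]'
python3 - <<'E'
from h import *
print(status.read_state()['force'],status.read_state()['eef_pos'])
E
```

```text
clock: 7.05
eef_pos: [580.2, 229.3, 75.3]
tool_rot: [3.141, -0.0, 1.511]
force: [-0.7, -0.7, 0.5]
width: 9.1
gripper_force: 59.3
clock: 7.22
eef_pos: [580.4, 229.3, 75.3]
tool_rot: [3.14, -0.0, 1.511]
force: [-2.4, -1.0, 6.3]
width: 9.0
gripper_force: 60.3
[-2.41192525 -0.95345673  6.29781322] [580.38523668 229.26500814  75.27999854]
```

```bash
python3 -m handwheel '[{"delta_pos":[0,0,0.1],"yaw":0},{"delta_pos":[0,0,0],"yaw":0},{"delta_pos":[0,0,0],"yaw":0},{"delta_pos":[0,0,0],"yaw":0},{"delta_pos":[0,0,0],"yaw":0},{"delta_pos":[0,0,2],"yaw":0},{"delta_pos":[0,0,4],"yaw":0},{"delta_pos":[0,0,4],"yaw":0}]' 1
python3 -m handwheel '[{"delta_pos":[1.5,-2.9,0],"yaw":0},{"delta_pos":[1.5,-2.9,0],"yaw":0},{"delta_pos":[1.5,-2.9,0],"yaw":0},{"delta_pos":[1.5,-2.9,0],"yaw":0},{"delta_pos":[0,0,0],"yaw":0},{"delta_pos":[0,0,0],"yaw":0}]'
cat > look.py <<'E'
from m import *
import sys
# puck/block positions now, averaged over both cameras
def look():
    ps={n:grab(n) for n in('scene','top')}; cs={n:cloud(p) for n,p in ps.items()}
    obj=dict(a=(545.5,-388.5),b=(459,-376),c=(657.4,-271.7),d=(560.7,-260.5),red=(624,-205),pur=(547,-179))
    for k,xy in obj.items():
        print(k,[ (r[0].tolist(),r[1]) if (r:=rnd(c,xy,24,19,40)) else None for c in cs.values()])
    print('block',[ (r[0].tolist(),r[1]) if (r:=rnd(c,(701,-4),34,18,32)) else None for c in cs.values()])
    return ps,cs
if __name__=='__main__':
    ps,cs=look(); print(status.read_state()['eef_pos'].round(1))
    for n,c in cs.items():
        P=c[(abs(c[...,0]-580)<45)&(abs(c[...,1]-230)<135)&(c[...,2]>55)&(c[...,2]<78)]
        if len(P)>9: print('gate',cv2.minAreaRect(P[:,:2].astype(np.float32)),P.mean(0))
E
python3 look.py
```

```text
clock: 7.88
eef_pos: [578.5, 228.5, 174.2]
tool_rot: [-3.138, 0.002, 1.511]
force: [1.7, 0.6, 0.1]
width: 85.5
gripper_force: 0.0
clock: 8.38
eef_pos: [640.6, 109.8, 174.2]
tool_rot: [-3.142, 0.001, 1.506]
force: [-0.5, 0.9, 0.4]
width: 85.4
gripper_force: 0.0
a [([545.7, -389.2, 23.8], 272), ([545.2, -388.2, 25.2], 144)]
b [([459.6, -376.5, 23.9], 236), ([458.1, -375.3, 25.2], 140)]
c [([657.5, -272.4, 23.6], 248), ([657.3, -270.7, 25.1], 133)]
d [([560.8, -260.9, 24.1], 211), ([560.4, -259.8, 25.1], 134)]
red [([623.3, -205.6, 23.2], 204), ([623.0, -204.9, 24.8], 140)]
pur [([547.1, -179.6, 23.4], 180), ([547.1, -178.4, 25.0], 140)]
block [([700.9, -4.3, 22.7], 364), ([701.0, -2.8, 24.0], 385)]
[639.3 114.2 174.5]
gate ((581.5169067382812, 222.6232452392578), (52.3406982421875, 256.4651794433594), 7.920707702636719) [584.79435974 210.20810619  66.58057308]
gate ((583.691162109375, 275.7927551269531), (148.0558319091797, 9.15227222442627), 85.71604919433594) [585.11254458 293.44422765  69.14085395]
```

```bash
python3 -m handwheel '[{"delta_pos":[1.5,-2.9,0],"yaw":0},{"delta_pos":[1.5,-2.9,0],"yaw":0},{"delta_pos":[1.5,-2.9,0],"yaw":0},{"delta_pos":[1.6,-2.9,-1],"yaw":0},{"delta_pos":[0,0,-3],"yaw":0},{"delta_pos":[0,0,-4],"yaw":0},{"delta_pos":[0,0,-4],"yaw":0},{"delta_pos":[0,0,-2],"yaw":0},{"delta_pos":[0,0,0],"yaw":0},{"delta_pos":[0,0,0],"yaw":0}]'
```

```text
clock: 9.32
eef_pos: [699.9, -0.7, 33.9]
tool_rot: [-3.139, -0.001, 1.513]
force: [0.2, -0.4, 0.4]
width: 85.6
gripper_force: 0.0
```

```bash
python3 -m handwheel '[{"delta_pos":[0.1,-0.2,-1.4],"yaw":0},{"delta_pos":[0,0,-1.4],"yaw":0},{"delta_pos":[0,0,0],"yaw":0},{"delta_pos":[0,0,0],"yaw":0}]'
python3 -m handwheel '[{"delta_pos":[0,0,0],"yaw":0},{"delta_pos":[0,0,0],"yaw":0},{"delta_pos":[0,0,0],"yaw":0},{"delta_pos":[0,0,0],"yaw":0},{"delta_pos":[0,0,0],"yaw":0},{"delta_pos":[0,0,0],"yaw":0}]' -1
python3 -m handwheel '[{"delta_pos":[0,0,0.5],"yaw":0},{"delta_pos":[0,0,1],"yaw":0},{"delta_pos":[0,0,2],"yaw":0},{"delta_pos":[0,0,3],"yaw":0},{"delta_pos":[0,0,3],"yaw":0},{"delta_pos":[0,0,3],"yaw":0},{"delta_pos":[0,0,3],"yaw":0},{"delta_pos":[0,0,2],"yaw":0},{"delta_pos":[0,0,1],"yaw":0},{"delta_pos":[0,0,0],"yaw":0}]'
```

```text
clock: 9.65
eef_pos: [701.3, -4.9, 6.3]
tool_rot: [-3.141, 0.0, 1.511]
force: [-0.3, -0.0, 0.7]
width: 85.6
gripper_force: 0.0
clock: 10.15
eef_pos: [701.9, -4.9, 6.9]
tool_rot: [3.141, -0.0, 1.511]
force: [0.6, -0.1, -1.0]
width: 12.5
gripper_force: 0.0
clock: 10.98
eef_pos: [703.6, -4.6, 195.4]
tool_rot: [3.136, -0.001, 1.511]
force: [-0.2, 0.3, -0.8]
width: 0.4
gripper_force: 0.0
```

Run:
```python
from look import *
ps,cs=look()
for n,p in ps.items(): 
    cv2.imwrite(f'pics/{n}2.png',p['color'][:,:,::-1]); c=cs[n]
    for b in models.boxes_of(p,'block'):
        l,t,r,d=b['rect']; u,v=int((l+r)/2),int((t+d)/2); print(n,b['score'],b['rect'],c[v,u].round(0))
```

```text
a [([545.6, -389.4, 23.9], 273), ([545.3, -388.3, 25.1], 144)]
b [([459.6, -376.5, 24.0], 231), ([458.3, -375.1, 25.2], 143)]
c [([657.4, -272.6, 23.7], 246), ([657.2, -270.9, 25.5], 133)]
d [([560.9, -261.0, 24.2], 213), ([560.4, -259.6, 25.4], 138)]
red [([623.2, -205.7, 23.3], 203), ([623.5, -204.7, 25.6], 136)]
pur [([547.0, -179.2, 23.6], 172), ([549.0, -182.2, 25.1], 94)]
block [([701.1, -4.3, 22.7], 363), None]
scene 0.63 [391.3, 286.7, 417.9, 313.5] [705. -20.  24.]
scene 0.51 [288.2, 203.0, 311.6, 224.3] [358. 173.  18.]
top 0.74 [202.9, 276.4, 230.6, 301.5] [470. 171.  22.]
top 0.69 [195.0, 335.5, 217.5, 352.9] [348. 192.  24.]
top 0.43 [452.4, 284.6, 470.1, 300.0] [ 460. -370.   30.]
```

View pics/scene2.png

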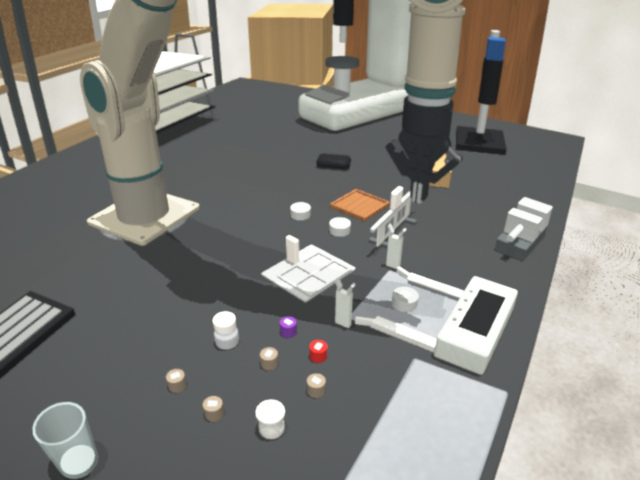

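Run:
```python
from h import *
print(status.read_state()['eef_pos'].round(1))
for n in('scene','top'):
    p=grab(n); c=cloud(p); print(n,proj(p,status.read_state()['eef_pos']))
    m=(c[...,0]>600)&(c[...,0]<820)&(abs(c[...,1])<110)&(c[...,2]>150)
    P=c[m]; print(P.min(0),P.max(0)); 
    for z in(180,190,200,210,220,240): 
        Q=P[abs(P[:,2]-z)<5]; print(z,len(Q), Q.min(0).round() if len(Q) else '', Q.max(0).round() if len(Q) else '')
    if n=='scene':
        im=p['color'][120:330,330:480,::-1]; cv2.imwrite('pics/crop2.png',cv2.resize(im,None,fx=2.8,fy=2.8))
```

```text
[700.5  -5.1 189.7]
scene (np.float64(413.8031126611395), np.float64(220.02189142080655))
[639.37957826 -57.01866899 223.25488671] [762.95444922  20.6686744  553.0764034 ]
180 0  
190 0  
200 0  
210 0  
220 4 [696. -14. 223.] [707.  -8. 225.]
240 89 [688. -19. 235.] [714.   2. 245.]
top (np.float64(295.91980717591474), np.float64(169.79516195029))
[600.0044857  -68.99090827 568.8977528 ] [750.41095026  43.26695784 675.0088516 ]
180 0  
190 0  
200 0  
210 0  
220 0  
240 0
```

View pics/crop2.png

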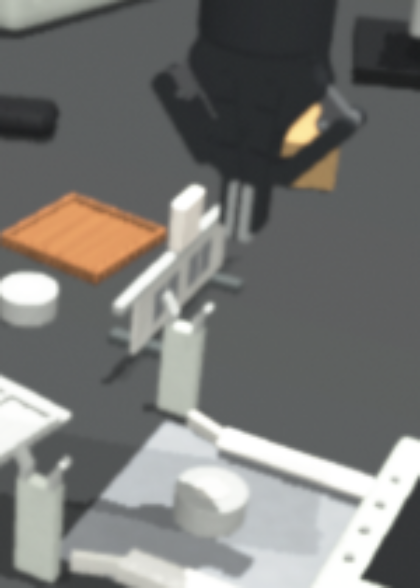

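Crop 2 shows the closed fingertips (240,235) ending well above the reported TCP (≈33 mm); the block (210,498) is untouched in the dock. I'll verify lower down, open.

```bash
python3 -m handwheel '[{"delta_pos":[0,0,-2],"yaw":0},{"delta_pos":[0,0,-4],"yaw":0},{"delta_pos":[0,0,-4],"yaw":0},{"delta_pos":[0,0,-4],"yaw":0},{"delta_pos":[0,0,-2],"yaw":0},{"delta_pos":[0,0,0],"yaw":0},{"delta_pos":[0,0,0],"yaw":0}]' 1
cat > tip.py <<'E'
from h import *
def tip():
    e=status.read_state()['eef_pos']; p=grab('scene'); c=cloud(p)
    m=(abs(c[...,0]-e[0])<70)&(abs(c[...,1]-e[1])<70)&(c[...,2]>30)
    P=c[m]; z=np.sort(P[:,2]); print('tcp',e.round(1),'low',z[:6].round(1)); L=P[P[:,2]<z[0]+12]
    for s in(-1,1):
        Q=L[(L[:,0]-e[0])*s>0]
        if len(Q): print(s,len(Q),Q.min(0).round(),Q.max(0).round())
if __name__=='__main__': tip()
E
python3 tip.py
```

```text
clock: 11.87
eef_pos: [700.6, -4.8, 29.9]
tool_rot: [-3.138, 0.0, 1.511]
force: [-0.1, 0.7, 1.2]
width: 83.4
gripper_force: 0.0
tcp [700.6  -4.8  29.9] low [75.4 75.6 75.9 76.  76.1 76.2]
-1 41 [646. -15.  76.] [660.   9.  87.]
1 32 [741. -22.  75.] [756.  -4.  87.]
```

```bash
python3 -m handwheel '[{"delta_pos":[0,0.1,-2],"yaw":0},{"delta_pos":[0,0,-2],"yaw":0},{"delta_pos":[0,0,-1.3],"yaw":0},{"delta_pos":[0,0,-0.6],"yaw":0},{"delta_pos":[0,0,0],"yaw":0},{"delta_pos":[0,0,0],"yaw":0}]'
python3 -m handwheel '[{"delta_pos":[0,0,0],"yaw":0},{"delta_pos":[0,0,0],"yaw":0},{"delta_pos":[0,0,0],"yaw":0},{"delta_pos":[0,0,0],"yaw":0},{"delta_pos":[0,0,0],"yaw":0},{"delta_pos":[0,0,0],"yaw":0}]' -1
```

```text
clock: 12.42
eef_pos: [702.7, -3.8, -26.2]
tool_rot: [3.14, -0.0, 1.511]
force: [0.6, 0.2, -0.5]
width: 85.7
gripper_force: 0.0
clock: 12.92
eef_pos: [702.4, -3.9, -25.9]
tool_rot: [3.14, -0.0, 1.511]
force: [-1.1, 0.4, 5.6]
width: 48.0
gripper_force: 62.0
```

```bash
python3 -m handwheel '[{"delta_pos":[0,0,1],"yaw":0},{"delta_pos":[0,0,2],"yaw":0},{"delta_pos":[0,0,3],"yaw":0},{"delta_pos":[0,0,3],"yaw":0},{"delta_pos":[0,0,3],"yaw":0},{"delta_pos":[0,0,2.5],"yaw":0},{"delta_pos":[0,0,1.5],"yaw":0},{"delta_pos":[0,0,0.5],"yaw":0}]'
python3 -m handwheel '[{"delta_pos":[-1,1.3,0],"yaw":-0.01},{"delta_pos":[-1.8,2.3,0],"yaw":-0.02},{"delta_pos":[-1.8,2.3,0],"yaw":-0.02},{"delta_pos":[-1.8,2.3,0],"yaw":-0.02},{"delta_pos":[-1.8,2.3,0],"yaw":-0.02},{"delta_pos":[-1.8,2.3,0],"yaw":-0.02},{"delta_pos":[-1.8,2.3,0],"yaw":-0.02},{"delta_pos":[-1.8,2.3,0],"yaw":-0.02},{"delta_pos":[-1.8,2.3,0],"yaw":0},{"delta_pos":[-1.8,2.3,0],"yaw":0}]'
python3 -m handwheel '[{"delta_pos":[-1.8,2.3,0],"yaw":0},{"delta_pos":[-1.8,2.3,0],"yaw":0},{"delta_pos":[-1.8,2.3,0],"yaw":0},{"delta_pos":[-1.5,2.0,0],"yaw":0},{"delta_pos":[0,0,0],"yaw":0},{"delta_pos":[0,0,0],"yaw":0}]'
```

```text
clock: 13.58
eef_pos: [703.6, -3.7, 141.6]
tool_rot: [3.136, -0.001, 1.511]
force: [0.0, -0.3, -2.0]
width: 47.6
gripper_force: 64.9
clock: 14.42
eef_pos: [528.0, 216.6, 136.9]
tool_rot: [-3.14, 0.001, 1.361]
force: [1.0, 0.1, -3.1]
width: 47.4
gripper_force: 65.0
clock: 14.92
eef_pos: [458.9, 306.5, 137.2]
tool_rot: [-3.14, 0.001, 1.365]
force: [0.8, -0.7, -4.1]
width: 48.1
gripper_force: 65.0
```

Over the case, still held. Lower by 157 mm (to TCP ≈ −20), then release narrowly.

```bash
python3 -m handwheel '[{"delta_pos":[0,0.2,-2],"yaw":0},{"delta_pos":[0,0,-3],"yaw":0},{"delta_pos":[0,0,-3.5],"yaw":0},{"delta_pos":[0,0,-3],"yaw":0},{"delta_pos":[0,0,-2],"yaw":0},{"delta_pos":[0,0,-1],"yaw":0},{"delta_pos":[0,0,-0.6],"yaw":0},{"delta_pos":[0,0,-0.2],"yaw":0},{"delta_pos":[0,0,0],"yaw":0}]'
python3 -m handwheel '[{"delta_pos":[0,0,-0.2],"yaw":0},{"delta_pos":[0,0,0],"yaw":0}]'
```

```text
clock: 15.67
eef_pos: [461.6, 307.1, -14.9]
tool_rot: [3.141, -0.001, 1.36]
force: [0.0, 0.7, -3.1]
width: 47.8
gripper_force: 65.1
clock: 15.83
eef_pos: [461.7, 307.6, -16.3]
tool_rot: [3.14, -0.002, 1.361]
force: [-0.1, 0.4, -3.2]
width: 47.4
gripper_force: 65.1
```

```bash
python3 -m handwheel '[{"delta_pos":[-0.2,0,-0.2],"yaw":0},{"delta_pos":[0,0,-0.15],"yaw":0},{"delta_pos":[0,0,0],"yaw":0}]'
python3 -m handwheel '[{"delta_pos":[0,0,-0.1],"yaw":0},{"delta_pos":[0,0,0],"yaw":0}]'
```

```text
clock: 16.08
eef_pos: [458.8, 307.5, -19.9]
tool_rot: [3.141, -0.001, 1.361]
force: [-0.8, -0.0, 3.3]
width: 47.5
gripper_force: 65.8
clock: 16.25
eef_pos: [458.8, 307.5, -20.0]
tool_rot: [3.141, -0.001, 1.361]
force: [-2.5, -2.1, 13.2]
width: 47.6
gripper_force: 66.9
```

```bash
python3 -m handwheel '[{"delta_pos":[0,0,0.2],"yaw":0},{"delta_pos":[0,0,0],"yaw":0},{"delta_pos":[0,0,0],"yaw":0},{"delta_pos":[0,0,2],"yaw":0},{"delta_pos":[0,0,4],"yaw":0},{"delta_pos":[0,0,4],"yaw":0},{"delta_pos":[0,0,4],"yaw":0},{"delta_pos":[0.6,-3.5,0],"yaw":-0.12},{"delta_pos":[0.6,-3.5,0],"yaw":-0.12},{"delta_pos":[0.6,-3.5,0],"yaw":-0.12}]' 0.4
python3 -m handwheel '[{"delta_pos":[0.6,-3.5,0],"yaw":-0.12},{"delta_pos":[0.6,-3.5,0],"yaw":-0.12},{"delta_pos":[0.6,-3.5,0],"yaw":-0.12},{"delta_pos":[0.6,-3.5,0],"yaw":-0.12},{"delta_pos":[0.6,-3.5,0],"yaw":-0.12},{"delta_pos":[0.6,-3.5,0],"yaw":-0.12},{"delta_pos":[0.6,-3.5,0],"yaw":-0.12},{"delta_pos":[0.6,-3.5,0],"yaw":-0.12},{"delta_pos":[0.6,-3.5,0],"yaw":-0.12},{"delta_pos":[0.6,-3.5,0],"yaw":-0.12}]' 0.2
python3 -m handwheel '[{"delta_pos":[0.6,-3.5,0],"yaw":0},{"delta_pos":[0.6,-3.5,0],"yaw":0},{"delta_pos":[0.6,-3.5,0],"yaw":0},{"delta_pos":[0,0,0],"yaw":0},{"delta_pos":[0,0,0],"yaw":0}]'
python3 - <<'E'
from look import *
ps,cs=look(); print(status.read_state()['eef_pos'],status.read_state()['tool_rot'])
for n,c in cs.items(): print('case blk',rnd(c,(458,308),34,18,45))
E
```

```text
clock: 17.08
eef_pos: [477.4, 201.6, 121.2]
tool_rot: [3.14, -0.002, 0.996]
force: [0.9, -0.4, -0.7]
width: 59.8
gripper_force: 0.0
clock: 17.92
eef_pos: [536.9, -149.6, 120.2]
tool_rot: [-3.141, -0.0, -0.205]
force: [0.2, 0.6, 0.6]
width: 51.1
gripper_force: 0.0
clock: 18.33
eef_pos: [554.1, -256.0, 119.8]
tool_rot: [3.14, -0.0, -0.204]
force: [-0.6, 0.7, -0.9]
width: 51.2
gripper_force: 0.0
a [None, None]
b [([459.7, -376.7, 24.0], 236), None]
c [([657.4, -272.7, 23.6], 250), ([657.4, -270.7, 25.2], 134)]
d [([560.8, -261.1, 24.0], 215), ([552.6, -258.5, 25.1], 53)]
red [([623.3, -205.5, 23.3], 202), ([623.2, -205.0, 25.5], 139)]
pur [([547.0, -179.8, 23.7], 177), ([547.1, -178.7, 24.5], 139)]
block [None, None]
[ 554.58207296 -251.63208349  119.72141413] [-3.14032432e+00  1.03027291e-03 -1.98693386e-01]
case blk (array([462.4, 302.9,  27.4]), 217, array([50., 54., 15.]))
case blk (array([460.5, 307.8,  29. ]), 411, array([48., 50., 17.]))
```

```bash
python3 -m handwheel '[{"delta_pos":[0.6,-0.9,-2],"yaw":-0.04},{"delta_pos":[0,0,-3],"yaw":0},{"delta_pos":[0,0,-3],"yaw":0},{"delta_pos":[0,0,-3],"yaw":0},{"delta_pos":[0,0,-1],"yaw":0},{"delta_pos":[0,0,0],"yaw":0},{"delta_pos":[0,0,0],"yaw":0}]'
```

```text
clock: 19.02
eef_pos: [561.2, -260.8, 0.6]
tool_rot: [-3.141, 0.0, -0.238]
force: [0.3, 0.1, 0.0]
width: 51.0
gripper_force: 0.0
```

```bash
python3 -m handwheel '[{"delta_pos":[0,0,-1.5],"yaw":0},{"delta_pos":[0,0,-1.3],"yaw":0},{"delta_pos":[0,0,0],"yaw":0},{"delta_pos":[0,0,0],"yaw":0}]'
python3 -m handwheel '[{"delta_pos":[0,0,0],"yaw":0},{"delta_pos":[0,0,0],"yaw":0},{"delta_pos":[0,0,0],"yaw":0},{"delta_pos":[0,0,0],"yaw":0}]' -1
python3 - <<'E'
from h import *
p=grab('scene'); c=cloud(p)
print(status.read_state()['eef_pos'])
m=(abs(c[...,0]-545)<120)&(abs(c[...,1]+388)<110)&(c[...,2]>20)&(c[...,2]<30); n,l,s,ce=cv2.connectedComponentsWithStats(m.astype(np.uint8))
for i in range(1,n):
    if s[i,4]>40: P=c[l==i]; print(P.mean(0).round(1),s[i,4],np.ptp(P,axis=0).round())
m=(c[...,0]>250)&(c[...,0]<800)&(c[...,1]>-600)&(c[...,1]<-100)&(c[...,2]>8)&(c[...,2]<18); n,l,s,ce=cv2.connectedComponentsWithStats(m.astype(np.uint8))
for i in range(1,n):
    if s[i,4]>40: P=c[l==i]; print('low',P.mean(0).round(1),s[i,4],np.ptp(P,axis=0).round())
E
```

```text
clock: 19.35
eef_pos: [560.9, -261.6, -27.3]
tool_rot: [-3.141, -0.0, -0.239]
force: [-0.2, -0.2, 0.3]
width: 51.1
gripper_force: 0.0
clock: 19.68
eef_pos: [561.7, -262.3, -26.5]
tool_rot: [3.141, -0.002, -0.239]
force: [-0.4, 0.5, 6.2]
width: 27.5
gripper_force: 59.1
[ 561.70886995 -262.25048756  -26.44856284]
[ 561.8 -286.4   25.5] 58 [20. 12. 10.]
[ 459.2 -376.2   24.1] 224 [29. 30.  7.]
[ 655.2 -282.2   23.6] 59 [20.  8.  6.]
[ 553.2 -434.8   24.2] 300 [30. 29.  7.]
low [ 623.9 -113.1   13. ] 65 [29. 11.  9.]
low [ 472.  -269.8   12.9] 71 [36. 14. 10.]
low [ 628.  -213.2   13. ] 74 [26. 19. 10.]
low [ 570.1 -269.6   13.3] 89 [15. 43. 10.]
low [ 466.6 -381.9   13. ] 80 [22. 26. 10.]
low [ 662.2 -280.6   13. ] 78 [25. 20. 10.]
low [ 641.7 -375.5   13.2] 203 [36. 35. 10.]
low [ 560.2 -441.5   13.2] 89 [25. 25. 10.]
low [ 453.2 -569.    13.1] 158 [32. 51. 10.]
```

```bash
python3 -m handwheel '[{"delta_pos":[0,0,1],"yaw":0},{"delta_pos":[0,0,2],"yaw":0},{"delta_pos":[0,0,3],"yaw":0},{"delta_pos":[-0.4,2,2],"yaw":0},{"delta_pos":[-0.6,3,0],"yaw":0},{"delta_pos":[-0.6,3,0],"yaw":0},{"delta_pos":[-0.6,3,0],"yaw":0},{"delta_pos":[-0.6,3,0],"yaw":0},{"delta_pos":[-0.6,3,0],"yaw":0},{"delta_pos":[-0.6,3,0],"yaw":0}]'
python3 -m handwheel '[{"delta_pos":[-0.4,1.7,0],"yaw":0},{"delta_pos":[0,0,0],"yaw":0},{"delta_pos":[0,0,-2.5],"yaw":0},{"delta_pos":[0,0,-2],"yaw":0},{"delta_pos":[0,0,-1],"yaw":0},{"delta_pos":[0,0,0],"yaw":0},{"delta_pos":[0,0,0],"yaw":0}]'
```

```text
clock: 20.57
eef_pos: [520.6, -60.6, 53.0]
tool_rot: [-3.141, -0.001, -0.24]
force: [0.9, 0.8, -0.9]
width: 27.7
gripper_force: 59.1
clock: 21.15
eef_pos: [516.7, -45.6, -2.7]
tool_rot: [3.141, 0.0, -0.24]
force: [-0.7, -1.2, 0.2]
width: 28.0
gripper_force: 59.2
```

```bash
python3 -m handwheel '[{"delta_pos":[0.1,0,-1.2],"yaw":0},{"delta_pos":[0,0,-0.4],"yaw":0},{"delta_pos":[0,0,-0.3],"yaw":0},{"delta_pos":[0,0,0],"yaw":0},{"delta_pos":[0,0,0],"yaw":0}]'
```

```text
clock: 21.57
eef_pos: [517.8, -44.9, -21.8]
tool_rot: [3.142, 0.0, -0.239]
force: [-0.5, 0.0, -0.9]
width: 28.1
gripper_force: 59.2
```

```bash
python3 -m handwheel '[{"delta_pos":[0,0,-0.15],"yaw":0},{"delta_pos":[0,0,0],"yaw":0}]'
python3 -m handwheel '[{"delta_pos":[0,0,0],"yaw":0},{"delta_pos":[0,0,0],"yaw":0},{"delta_pos":[0,0,0],"yaw":0},{"delta_pos":[0,0,2],"yaw":0},{"delta_pos":[0,0,3],"yaw":0},{"delta_pos":[0,0,3],"yaw":0},{"delta_pos":[1.5,-2.5,0],"yaw":0},{"delta_pos":[1.75,-2.85,0],"yaw":0},{"delta_pos":[1.75,-2.85,0],"yaw":0},{"delta_pos":[1.75,-2.85,0],"yaw":0}]' 0.0
python3 -m handwheel '[{"delta_pos":[1.75,-2.85,0],"yaw":0},{"delta_pos":[1.75,-2.85,0],"yaw":0},{"delta_pos":[1.75,-2.85,0],"yaw":0},{"delta_pos":[1.75,-2.85,0],"yaw":0},{"delta_pos":[0,0,-2],"yaw":0},{"delta_pos":[0,0,-3],"yaw":0},{"delta_pos":[0,0,-1],"yaw":0},{"delta_pos":[0,0,0],"yaw":0},{"delta_pos":[0,0,0],"yaw":0}]' 0.2
python3 look.py
```

```text
clock: 21.73
eef_pos: [518.1, -44.9, -22.5]
tool_rot: [-3.141, -0.001, -0.239]
force: [-0.6, -0.2, 5.4]
width: 27.7
gripper_force: 59.8
clock: 22.57
eef_pos: [586.0, -156.4, 57.1]
tool_rot: [-3.142, -0.0, -0.238]
force: [1.5, 0.3, -0.6]
width: 42.6
gripper_force: 0.0
clock: 23.32
eef_pos: [654.8, -268.6, -3.7]
tool_rot: [-3.141, 0.002, -0.239]
force: [-0.2, -0.6, 0.5]
width: 51.3
gripper_force: 0.0
a [None, None]
b [([459.6, -376.5, 24.0], 235), ([459.9, -377.7, 25.2], 109)]
c [([658.4, -272.2, 23.7], 232), ([648.5, -265.2, 24.9], 29)]
d [None, None]
red [([629.2, -210.8, 23.1], 36), ([623.2, -204.6, 25.5], 139)]
pur [([544.7, -182.4, 23.7], 126), ([547.0, -178.4, 24.9], 141)]
block [None, None]
[ 656.5 -269.4   -1.7]
gate ((581.6038818359375, 220.74917602539062), (52.83146667480469, 253.00852966308594), 7.927632808685303) [584.98270747 209.02240404  66.59549218]
gate ((583.2858276367188, 221.52151489257812), (48.150543212890625, 253.52772521972656), 7.258584499359131) [581.85172296 228.39503053  69.17319083]
```

```bash
python3 -m handwheel '[{"delta_pos":[0.1,-0.2,-1.5],"yaw":0},{"delta_pos":[0,0,-1],"yaw":0},{"delta_pos":[0,0,0],"yaw":0},{"delta_pos":[0,0,0],"yaw":0}]'
python3 -m handwheel '[{"delta_pos":[0,0,0],"yaw":0},{"delta_pos":[0,0,0],"yaw":0},{"delta_pos":[0,0,0],"yaw":0},{"delta_pos":[0,0,0],"yaw":0}]' -1
python3 -m handwheel '[{"delta_pos":[0,0,1],"yaw":0},{"delta_pos":[0,0,2],"yaw":0},{"delta_pos":[0,0,3],"yaw":0},{"delta_pos":[-1.2,2.9,2],"yaw":0},{"delta_pos":[-1.2,2.9,0],"yaw":0},{"delta_pos":[-1.2,2.9,0],"yaw":0},{"delta_pos":[-1.2,2.9,0],"yaw":0},{"delta_pos":[-1.2,2.9,0],"yaw":0},{"delta_pos":[-1.2,2.9,0],"yaw":0},{"delta_pos":[-1.2,2.9,0],"yaw":0}]'
python3 -m handwheel '[{"delta_pos":[-1.2,2.9,0],"yaw":0},{"delta_pos":[-1.2,2.9,0],"yaw":0},{"delta_pos":[-1.2,2.9,0],"yaw":0},{"delta_pos":[0,0,0],"yaw":0},{"delta_pos":[0,0,-2],"yaw":0},{"delta_pos":[0,0,-2],"yaw":0},{"delta_pos":[0,0,-1],"yaw":0},{"delta_pos":[0,0,0],"yaw":0},{"delta_pos":[0,0,0],"yaw":0}]'
```

```text
clock: 23.75
eef_pos: [655.5, -271.0, -29.1]
tool_rot: [-3.141, 0.002, -0.239]
force: [-0.9, 0.4, 0.5]
width: 51.1
gripper_force: 0.0
clock: 24.08
eef_pos: [656.8, -271.6, -27.6]
tool_rot: [3.141, -0.001, -0.239]
force: [0.2, -0.1, 2.0]
width: 28.1
gripper_force: 59.2
clock: 24.92
eef_pos: [578.4, -96.8, 56.0]
tool_rot: [3.116, -0.026, -0.263]
force: [-1.2, -0.1, 0.1]
width: 27.5
gripper_force: 95.3
clock: 25.67
eef_pos: [536.2, 18.3, 1.8]
tool_rot: [3.141, 0.001, -0.24]
force: [0.7, -0.6, -0.1]
width: 27.5
gripper_force: 95.1
```

Run:
```python
from h import *
p=grab('scene'); print(status.read_state()['eef_pos'], status.read_state()['tool_rot'])
im=p['color'][170:330,230:430,::-1]; cv2.imwrite('pics/crop3.png',cv2.resize(im,None,fx=3.5,fy=3.5))
```

```text
[536.75683676  18.27499864   2.26327146] [-3.14151877e+00 -5.99957831e-04 -2.39776056e-01]
```

View pics/crop3.png

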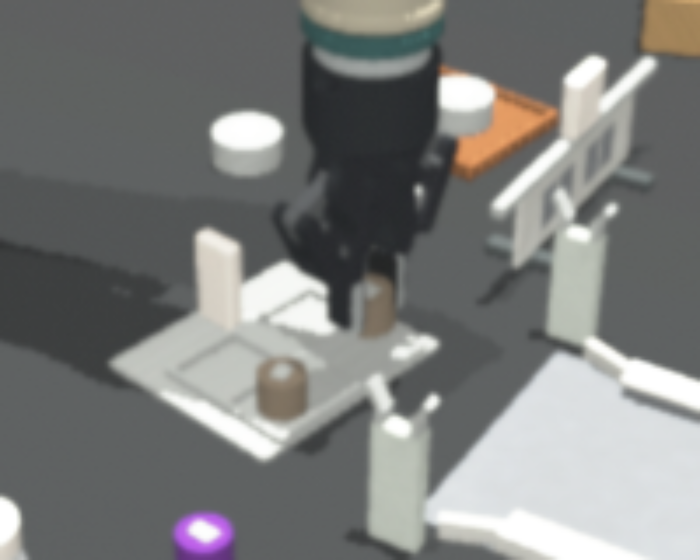

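The first puck stands in its compartment (282,388); the held one (375,305) looks upright. Lowering with force checks.

```bash
python3 -m handwheel '[{"delta_pos":[-0.25,0.2,-0.5],"yaw":0},{"delta_pos":[0,0,0],"yaw":0}]'
python3 -m handwheel '[{"delta_pos":[0,0,-0.5],"yaw":0},{"delta_pos":[0,0,0],"yaw":0}]'
python3 -m handwheel '[{"delta_pos":[0,0,-0.5],"yaw":0},{"delta_pos":[0,0,0],"yaw":0}]'
python3 -m handwheel '[{"delta_pos":[0,0,-0.4],"yaw":0},{"delta_pos":[0,0,0],"yaw":0}]'
python3 -m handwheel '[{"delta_pos":[0,0,-0.3],"yaw":0},{"delta_pos":[0,0,0],"yaw":0}]'
```

```text
clock: 25.88
eef_pos: [533.5, 21.0, -3.1]
tool_rot: [-3.141, 0.0, -0.239]
force: [0.2, 0.6, -0.8]
width: 27.6
gripper_force: 95.1
clock: 26.05
eef_pos: [533.6, 20.7, -8.6]
tool_rot: [3.142, 0.0, -0.239]
force: [0.1, -0.0, 0.2]
width: 27.5
gripper_force: 95.1
clock: 26.22
eef_pos: [533.5, 20.6, -13.9]
tool_rot: [3.141, 0.001, -0.239]
force: [0.4, 0.7, -0.6]
width: 27.1
gripper_force: 95.1
clock: 26.38
eef_pos: [533.5, 20.6, -17.9]
tool_rot: [3.141, 0.001, -0.239]
force: [-0.3, 0.3, -0.6]
width: 27.0
gripper_force: 95.1
clock: 26.55
eef_pos: [533.6, 20.6, -20.7]
tool_rot: [3.141, 0.001, -0.239]
force: [0.7, -0.8, 0.3]
width: 27.3
gripper_force: 95.1
```

```bash
python3 -m handwheel '[{"delta_pos":[0,0,-0.3],"yaw":0},{"delta_pos":[0,0,0],"yaw":0}]'
python3 -m handwheel '[{"delta_pos":[0,0,0],"yaw":0},{"delta_pos":[0,0,0],"yaw":0},{"delta_pos":[0,0,0],"yaw":0},{"delta_pos":[0,0,2],"yaw":0},{"delta_pos":[0,0,3],"yaw":0},{"delta_pos":[0,0,3],"yaw":0},{"delta_pos":[0,-3,0],"yaw":0},{"delta_pos":[0,-3.8,0],"yaw":0},{"delta_pos":[0.2,-3.8,0],"yaw":0},{"delta_pos":[0.2,-3.8,0],"yaw":0}]' 0.0
python3 -m handwheel '[{"delta_pos":[0.2,-3.8,0],"yaw":0},{"delta_pos":[0.2,-3.8,0],"yaw":0},{"delta_pos":[0.2,-3.8,0],"yaw":0},{"delta_pos":[0.2,-3.8,0],"yaw":0},{"delta_pos":[0.2,-3.8,0],"yaw":0},{"delta_pos":[0.2,-3.8,0],"yaw":0},{"delta_pos":[0.2,-3.8,0],"yaw":0},{"delta_pos":[0,-2,0],"yaw":0},{"delta_pos":[0,0,0],"yaw":0},{"delta_pos":[0,0,0],"yaw":0}]' 0.2
python3 - <<'E'
from m import *
for n in('scene','top'):
    c=cloud(grab(n)); print(n,rnd(c,(553,-434),24,19,35),rnd(c,(459,-376),24,19,35))
    print([rnd(c,q,20,19,40) for q in((517.7,-44.9),(533.9,20.1))])
print(status.read_state()['eef_pos'])
E
```

```text
clock: 26.72
eef_pos: [533.6, 20.6, -23.7]
tool_rot: [3.141, 0.0, -0.239]
force: [-0.5, -0.1, -0.1]
width: 27.2
gripper_force: 95.1
clock: 27.55
eef_pos: [537.9, -124.5, 57.3]
tool_rot: [-3.141, -0.001, -0.238]
force: [0.7, -0.7, 0.5]
width: 42.8
gripper_force: 0.0
clock: 28.38
eef_pos: [550.7, -411.0, 56.4]
tool_rot: [3.141, 0.0, -0.242]
force: [-0.1, 0.3, -0.2]
width: 51.4
gripper_force: 0.0
scene (array([ 553.5, -434.9,   24. ]), 311, array([30., 31.,  8.])) (array([ 469.9, -368.1,   23.1]), 10, array([ 6., 10.,  5.]))
[(array([517.4, -48.6,  26.8]), 159, array([30., 31., 13.])), (array([537.2,  16. ,  26.7]), 147, array([29., 33., 12.]))]
top (array([ 544.3, -431.5,   25. ]), 42, array([18., 25., 11.])) (array([ 458.4, -375.1,   25. ]), 144, array([27., 30., 13.]))
[(array([516.3, -46.7,  28.8]), 141, array([27., 27., 14.])), (array([536.8,  18. ,  29.2]), 144, array([29., 29., 13.]))]
[ 552.05861796 -407.38604766   56.39625248]
```

```bash
python3 -m handwheel '[{"delta_pos":[0.1,-2.7,-2],"yaw":0},{"delta_pos":[0,0,-3],"yaw":0},{"delta_pos":[0,0,-2],"yaw":0},{"delta_pos":[0,0,0],"yaw":0},{"delta_pos":[0,0,-1.2],"yaw":0},{"delta_pos":[0,0,0],"yaw":0},{"delta_pos":[0,0,0],"yaw":0}]'
python3 -m handwheel '[{"delta_pos":[0,0,0],"yaw":0},{"delta_pos":[0,0,0],"yaw":0},{"delta_pos":[0,0,0],"yaw":0},{"delta_pos":[0,0,0],"yaw":0}]' -1
```

```text
clock: 29.07
eef_pos: [553.7, -435.6, -24.6]
tool_rot: [-3.142, -0.001, -0.238]
force: [0.6, 0.8, 0.3]
width: 51.5
gripper_force: 0.0
clock: 29.4
eef_pos: [554.0, -437.0, -23.5]
tool_rot: [3.141, -0.003, -0.239]
force: [-0.2, 0.3, 6.2]
width: 27.6
gripper_force: 59.3
```

```bash
python3 -m handwheel '[{"delta_pos":[0,0,1],"yaw":0},{"delta_pos":[0,0,2],"yaw":0},{"delta_pos":[0,0,3],"yaw":0},{"delta_pos":[-0.4,2,3],"yaw":0},{"delta_pos":[-0.7,3.5,0],"yaw":0},{"delta_pos":[-0.7,3.5,0],"yaw":0},{"delta_pos":[-0.7,3.5,0],"yaw":0},{"delta_pos":[-0.7,3.5,0],"yaw":0},{"delta_pos":[-0.7,3.5,0],"yaw":0},{"delta_pos":[-0.7,3.5,0],"yaw":0}]'
python3 -m handwheel '[{"delta_pos":[-0.7,3.5,0],"yaw":0},{"delta_pos":[-0.7,3.5,0],"yaw":0},{"delta_pos":[-0.7,3.5,0],"yaw":0},{"delta_pos":[-0.7,3.5,0],"yaw":0},{"delta_pos":[-0.7,3,0],"yaw":0},{"delta_pos":[0,0,0],"yaw":0},{"delta_pos":[0,0,-2],"yaw":0},{"delta_pos":[0,0,-3],"yaw":0},{"delta_pos":[0,0,-1],"yaw":0},{"delta_pos":[0,0,0],"yaw":0}]'
python3 -m handwheel '[{"delta_pos":[0,0,0],"yaw":0}]'
```

```text
clock: 30.23
eef_pos: [506.4, -205.0, 65.6]
tool_rot: [-3.142, -0.001, -0.24]
force: [0.6, 1.2, -0.4]
width: 27.5
gripper_force: 59.2
clock: 31.07
eef_pos: [470.2, -36.5, 3.2]
tool_rot: [3.141, 0.004, -0.24]
force: [-0.3, 0.3, -0.8]
width: 27.3
gripper_force: 59.3
clock: 31.15
eef_pos: [471.6, -36.8, 4.9]
tool_rot: [3.141, 0.001, -0.24]
force: [-0.2, 0.5, -0.2]
width: 27.5
gripper_force: 59.3
```

```bash
python3 -m handwheel '[{"delta_pos":[0.1,0.3,-1],"yaw":0},{"delta_pos":[0,0,-0.7],"yaw":0},{"delta_pos":[0,0,-0.4],"yaw":0},{"delta_pos":[0,0,0],"yaw":0}]'
python3 -m handwheel '[{"delta_pos":[0,0,-0.2],"yaw":0},{"delta_pos":[0,0,0],"yaw":0}]'
python3 -m handwheel '[{"delta_pos":[0,0,-0.1],"yaw":0},{"delta_pos":[0,0,0],"yaw":0}]'
```

```text
clock: 31.48
eef_pos: [472.7, -33.2, -16.8]
tool_rot: [3.141, 0.001, -0.239]
force: [1.2, 0.3, -0.1]
width: 27.9
gripper_force: 59.3
clock: 31.65
eef_pos: [472.9, -33.3, -18.3]
tool_rot: [3.141, -0.0, -0.239]
force: [0.6, -0.0, 0.0]
width: 27.4
gripper_force: 59.3
clock: 31.82
eef_pos: [473.0, -33.3, -19.1]
tool_rot: [3.142, -0.0, -0.239]
force: [-0.0, 0.7, -0.5]
width: 27.3
gripper_force: 59.3
```

```bash
python3 -m handwheel '[{"delta_pos":[0,0,-0.1],"yaw":0},{"delta_pos":[0,0,0],"yaw":0}]'
python3 -m handwheel '[{"delta_pos":[0,0,0],"yaw":0},{"delta_pos":[0,0,0],"yaw":0},{"delta_pos":[0,0,0],"yaw":0},{"delta_pos":[0,0,2],"yaw":0},{"delta_pos":[0,0,3],"yaw":0},{"delta_pos":[0,0,3],"yaw":0},{"delta_pos":[0,-3,0],"yaw":0},{"delta_pos":[-0.1,-3.8,0],"yaw":0},{"delta_pos":[-0.2,-3.8,0],"yaw":0},{"delta_pos":[-0.2,-3.8,0],"yaw":0}]' 0.0
python3 -m handwheel '[{"delta_pos":[-0.2,-3.8,0],"yaw":0},{"delta_pos":[-0.2,-3.8,0],"yaw":0},{"delta_pos":[-0.2,-3.8,0],"yaw":0},{"delta_pos":[-0.2,-3.8,0],"yaw":0},{"delta_pos":[-0.1,-3.7,0],"yaw":0},{"delta_pos":[0,0,0],"yaw":0},{"delta_pos":[0,0,-3],"yaw":0},{"delta_pos":[0,0,-2],"yaw":0},{"delta_pos":[0,0,0],"yaw":0},{"delta_pos":[0,0,0],"yaw":0}]' 0.2
python3 - <<'E'
from m import *
for n in('scene','top'):
    c=cloud(grab(n)); print(n,rnd(c,(459,-376),24,19,35)); print([rnd(c,q,20,19,40) for q in((517.7,-44.9),(533.9,20.1),(473.6,-33.9))])
print(status.read_state()['eef_pos'])
E
```

```text
clock: 31.98
eef_pos: [473.1, -33.4, -19.6]
tool_rot: [-3.141, -0.001, -0.239]
force: [-0.2, 0.0, 6.0]
width: 27.8
gripper_force: 59.9
clock: 32.82
eef_pos: [467.9, -178.5, 60.0]
tool_rot: [3.141, -0.001, -0.238]
force: [0.8, 0.0, -0.8]
width: 42.5
gripper_force: 0.0
clock: 33.65
eef_pos: [457.9, -365.5, 8.9]
tool_rot: [-3.14, 0.003, -0.239]
force: [0.4, -1.1, -0.1]
width: 51.3
gripper_force: 0.0
scene (array([ 459.6, -376.4,   24. ]), 231, array([30., 29.,  8.]))
[(array([517.3, -48.6,  26.8]), 159, array([30., 33., 12.])), (array([537. ,  15.8,  26.8]), 146, array([30., 31., 13.])), (array([472.5, -36.7,  26.5]), 148, array([30., 31., 12.]))]
top None
[(array([516.3, -46.6,  29. ]), 141, array([27., 27., 14.])), (array([536.8,  18. ,  28.4]), 145, array([29., 29., 13.])), (array([472.2, -35.3,  28.7]), 142, array([26., 29., 16.]))]
[ 459.40880257 -366.74059626   10.68849901]
```

Grasp b at (459,−376): Δ(0,−9), lower 37 mm; then carry to (490,31).

```bash
python3 -m handwheel '[{"delta_pos":[0,-0.9,-2],"yaw":0},{"delta_pos":[0,0,-1],"yaw":0},{"delta_pos":[0,0,-0.7],"yaw":0},{"delta_pos":[0,0,0],"yaw":0},{"delta_pos":[0,0,0],"yaw":0}]'
python3 -m handwheel '[{"delta_pos":[0,0,0],"yaw":0},{"delta_pos":[0,0,0],"yaw":0},{"delta_pos":[0,0,0],"yaw":0},{"delta_pos":[0,0,0],"yaw":0}]' -1
python3 -m handwheel '[{"delta_pos":[0,0,1],"yaw":0},{"delta_pos":[0,0,2],"yaw":0},{"delta_pos":[0,0,3],"yaw":0},{"delta_pos":[0,0,3],"yaw":0},{"delta_pos":[0.1,2,0],"yaw":0},{"delta_pos":[0.2,3.5,0],"yaw":0},{"delta_pos":[0.2,3.5,0],"yaw":0},{"delta_pos":[0.2,3.5,0],"yaw":0},{"delta_pos":[0.2,3.5,0],"yaw":0},{"delta_pos":[0.3,3.5,0],"yaw":0}]'
python3 -m handwheel '[{"delta_pos":[0.3,3.5,0],"yaw":0},{"delta_pos":[0.3,3.5,0],"yaw":0},{"delta_pos":[0.3,3.5,0],"yaw":0},{"delta_pos":[0.3,3.5,0],"yaw":0},{"delta_pos":[0.3,3.5,0],"yaw":0},{"delta_pos":[0.3,3.2,0],"yaw":0},{"delta_pos":[0,0,0],"yaw":0},{"delta_pos":[0,0,-3],"yaw":0},{"delta_pos":[0,0,-3],"yaw":0},{"delta_pos":[0,0,0],"yaw":0}]'
python3 -m handwheel '[{"delta_pos":[0,0,0],"yaw":0},{"delta_pos":[0,0,0],"yaw":0}]'
```

```text
clock: 34.17
eef_pos: [458.8, -374.8, -27.1]
tool_rot: [-3.141, 0.0, -0.239]
force: [-0.5, -0.6, -0.7]
width: 51.2
gripper_force: 0.0
clock: 34.5
eef_pos: [459.4, -375.6, -26.2]
tool_rot: [3.141, -0.001, -0.239]
force: [-1.2, 1.2, 6.2]
width: 27.5
gripper_force: 59.1
clock: 35.33
eef_pos: [470.6, -178.9, 63.4]
tool_rot: [-3.141, -0.001, -0.24]
force: [1.1, 0.2, -0.6]
width: 28.0
gripper_force: 59.1
clock: 36.17
eef_pos: [485.9, 26.9, -0.4]
tool_rot: [3.14, 0.006, -0.238]
force: [-1.1, -0.3, -0.9]
width: 27.8
gripper_force: 59.3
clock: 36.33
eef_pos: [489.4, 26.1, 3.8]
tool_rot: [-3.141, -0.001, -0.24]
force: [-0.1, -0.2, 0.2]
width: 27.3
gripper_force: 59.3
```

```bash
python3 -m handwheel '[{"delta_pos":[0,0.5,-0.5],"yaw":0},{"delta_pos":[0,0,-1],"yaw":0},{"delta_pos":[0,0,-0.5],"yaw":0},{"delta_pos":[0,0,-0.3],"yaw":0},{"delta_pos":[0,0,0],"yaw":0}]'
python3 -m handwheel '[{"delta_pos":[0,0,-0.2],"yaw":0},{"delta_pos":[0,0,0],"yaw":0}]'
python3 -m handwheel '[{"delta_pos":[0,0,-0.1],"yaw":0},{"delta_pos":[0,0,0],"yaw":0}]'
```

```text
clock: 36.75
eef_pos: [488.3, 31.6, -20.9]
tool_rot: [3.141, 0.001, -0.239]
force: [0.7, -0.7, 0.4]
width: 27.8
gripper_force: 59.3
clock: 36.92
eef_pos: [488.9, 31.5, -22.2]
tool_rot: [-3.142, -0.0, -0.24]
force: [0.1, 0.1, 0.7]
width: 27.8
gripper_force: 59.4
clock: 37.08
eef_pos: [488.9, 31.5, -22.3]
tool_rot: [-3.141, -0.001, -0.24]
force: [-1.5, -0.2, 10.8]
width: 27.5
gripper_force: 60.4
```

```bash
python3 -m handwheel '[{"delta_pos":[0,0,0.1],"yaw":0},{"delta_pos":[0,0,0],"yaw":0},{"delta_pos":[0,0,0],"yaw":0},{"delta_pos":[0,0,2],"yaw":0},{"delta_pos":[0,0,3],"yaw":0},{"delta_pos":[0,0,4],"yaw":0},{"delta_pos":[-2,-1,1],"yaw":0},{"delta_pos":[-2.7,-1.3,0],"yaw":0},{"delta_pos":[0,0,0],"yaw":0},{"delta_pos":[0,0,0],"yaw":0}]' 0.0
python3 - <<'E'
from m import *
for n in('scene','top'):
    p=grab(n); c=cloud(p); print([rnd(c,q,20,19,40) for q in((517.7,-44.9),(533.9,20.1),(473.6,-33.9),(489.8,31.1))])
    P=c[(abs(c[...,0]-445)<30)&(abs(c[...,1]-9)<25)&(c[...,2]>56)&(c[...,2]<70)]
    if len(P): print('handle',len(P),P.mean(0).round(1),cv2.minAreaRect(P[:,:2].astype(np.float32)))
    if n=='scene': cv2.imwrite('pics/crop4.png',cv2.resize(p['color'][200:330,230:420,::-1],None,fx=3.5,fy=3.5))
print(status.read_state()['eef_pos'])
E
```

```text
clock: 37.92
eef_pos: [440.3, 8.1, 78.0]
tool_rot: [3.141, 0.001, -0.241]
force: [0.7, 0.2, 0.3]
width: 42.7
gripper_force: 0.0
[(array([517.3, -48.5,  26.7]), 158, array([30., 32., 11.])), (array([537.1,  16. ,  26.7]), 146, array([30., 31., 11.])), (array([473. , -37.2,  26.9]), 146, array([31., 30., 12.])), (array([489.2,  27.8,  26.6]), 137, array([30., 31., 12.]))]
handle 70 [442.2   7.5  61.6] ((440.7689514160156, 9.076162338256836), (13.71933650970459, 30.13351821899414), 78.16226196289062)
[(array([516.3, -46.7,  28.5]), 141, array([27., 27., 16.])), (array([536.8,  17.9,  28.9]), 143, array([29., 29., 14.])), (array([479.2, -36.3,  28.2]), 58, array([15., 27., 12.])), (array([497.8,  24.1,  28.9]), 23, array([11., 15., 12.]))]
[442.63520242   8.87255188  77.65654903]
```

View pics/crop4.png

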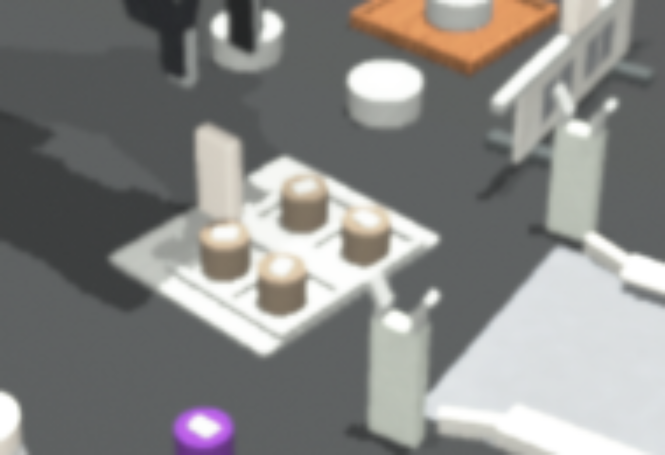

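All four pucks stand upright in the tray ((305,200),(366,235),(225,250),(282,285)). Now take the handle.

```bash
python3 -m handwheel '[{"delta_pos":[-0.1,0,-2],"yaw":0},{"delta_pos":[0,0,-3],"yaw":0},{"delta_pos":[0,0,-2],"yaw":0},{"delta_pos":[0,0,-0.8],"yaw":0},{"delta_pos":[0,0,0],"yaw":0},{"delta_pos":[0,0,0],"yaw":0}]'
python3 -m handwheel '[{"delta_pos":[0,0,0],"yaw":0},{"delta_pos":[0,0,0],"yaw":0},{"delta_pos":[0,0,0],"yaw":0},{"delta_pos":[0,0,0],"yaw":0},{"delta_pos":[0,0,0],"yaw":0}]' -1
```

```text
clock: 38.52
eef_pos: [441.2, 8.6, -1.0]
tool_rot: [3.14, 0.0, -0.239]
force: [-0.0, -0.4, -0.5]
width: 42.7
gripper_force: 0.0
clock: 38.93
eef_pos: [441.7, 9.0, 0.5]
tool_rot: [-3.141, -0.002, -0.239]
force: [0.2, 0.8, 7.6]
width: 11.3
gripper_force: 59.9
```

```bash
python3 -m handwheel '[{"delta_pos":[0,-0.1,0],"yaw":0.03},{"delta_pos":[0.2,-0.1,0],"yaw":0.04},{"delta_pos":[0.4,-0.1,0],"yaw":0.04},{"delta_pos":[0.6,-0.05,0],"yaw":0.04},{"delta_pos":[1,-0.05,0],"yaw":0.035},{"delta_pos":[1.2,-0.06,0],"yaw":0},{"delta_pos":[1.2,-0.06,0],"yaw":0},{"delta_pos":[1.2,-0.06,0],"yaw":0},{"delta_pos":[0.6,-0.03,0],"yaw":0},{"delta_pos":[0,0,0],"yaw":0}]'
python3 -m handwheel '[{"delta_pos":[0,0,0],"yaw":0}]'
python3 - <<'E'
from m import *
p=grab('top'); c=cloud(p); col=p['color'].astype(int)
m=(abs(c[...,0]-560)<110)&(abs(c[...,1])<95)&(c[...,2]<18)&(c[...,2]>-6)&(col.min(-1)>120)&(c[...,0]<640)
P=c[m][:,:2].astype(np.float32); print(len(P),cv2.minAreaRect(P),P.min(0),P.max(0))
E
```

```text
clock: 39.77
eef_pos: [503.4, 2.7, 0.5]
tool_rot: [-3.141, 0.003, -0.054]
force: [-3.0, 0.2, 10.9]
width: 10.9
gripper_force: 60.5
clock: 39.85
eef_pos: [503.5, 2.7, 0.5]
tool_rot: [-3.141, 0.002, -0.055]
force: [-3.5, 0.5, 9.1]
width: 11.0
gripper_force: 60.4
1752 ((560.166748046875, -4.5871124267578125), (158.91749572753906, 180.31536865234375), 0.2294388860464096) [480.97678 -94.42589] [639.98584   85.870155]
```

```bash
python3 -m handwheel '[{"delta_pos":[0.8,-0.05,0],"yaw":0},{"delta_pos":[1.5,-0.08,0],"yaw":0},{"delta_pos":[1.5,-0.08,0],"yaw":0},{"delta_pos":[1.5,-0.08,0],"yaw":0},{"delta_pos":[1.2,-0.06,0],"yaw":0},{"delta_pos":[0.5,-0.03,0],"yaw":0},{"delta_pos":[0,0,0],"yaw":0}]'
python3 -m handwheel '[{"delta_pos":[0.8,-0.05,0],"yaw":0},{"delta_pos":[1.2,-0.06,0],"yaw":0},{"delta_pos":[1.2,-0.06,0],"yaw":0},{"delta_pos":[1.2,-0.06,0],"yaw":0},{"delta_pos":[1.2,-0.06,0],"yaw":0},{"delta_pos":[1.2,-0.06,0],"yaw":0},{"delta_pos":[0.8,-0.04,0],"yaw":0},{"delta_pos":[0,0,0],"yaw":0}]'
```

```text
clock: 40.48
eef_pos: [572.2, -0.6, 0.5]
tool_rot: [-3.14, 0.005, -0.054]
force: [-5.8, 0.9, 12.7]
width: 11.1
gripper_force: 60.8
clock: 41.15
eef_pos: [650.5, -4.7, 0.6]
tool_rot: [-3.141, 0.002, -0.054]
force: [-1.7, 1.3, 6.7]
width: 11.2
gripper_force: 60.0
```

Tray is well inside the rails. Now the last 38 mm, watching force.

```bash
python3 -m handwheel '[{"delta_pos":[0.8,-0.04,0],"yaw":0},{"delta_pos":[1,-0.05,0],"yaw":0},{"delta_pos":[0.8,-0.04,0],"yaw":0},{"delta_pos":[0.5,-0.02,0],"yaw":0},{"delta_pos":[0.2,-0.02,0],"yaw":0},{"delta_pos":[0,0,0],"yaw":0}]'
python3 -m handwheel '[{"delta_pos":[0.2,-0.01,0],"yaw":0},{"delta_pos":[0,0,0],"yaw":0}]'
python3 -m handwheel '[{"delta_pos":[0.2,-0.01,0],"yaw":0},{"delta_pos":[0,0,0],"yaw":0}]'
python3 -m handwheel '[{"delta_pos":[0.2,-0.01,0],"yaw":0},{"delta_pos":[0,0,0],"yaw":0}]'
```

```text
clock: 41.65
eef_pos: [681.3, -6.3, 0.6]
tool_rot: [-3.14, 0.005, -0.054]
force: [-6.7, 1.8, 10.1]
width: 10.8
gripper_force: 60.5
clock: 41.82
eef_pos: [682.7, -6.4, 0.6]
tool_rot: [-3.14, 0.006, -0.054]
force: [-7.4, 2.0, 10.0]
width: 11.0
gripper_force: 60.6
clock: 41.98
eef_pos: [684.8, -6.5, 0.6]
tool_rot: [-3.14, 0.006, -0.054]
force: [-7.4, 1.8, 11.2]
width: 11.1
gripper_force: 60.6
clock: 42.15
eef_pos: [686.8, -6.6, 0.6]
tool_rot: [-3.14, 0.006, -0.054]
force: [-6.7, 1.5, 9.5]
width: 11.3
gripper_force: 60.6
```

```bash
python3 -m handwheel '[{"delta_pos":[0.2,-0.01,0],"yaw":0},{"delta_pos":[0,0,0],"yaw":0}]'
python3 -m handwheel '[{"delta_pos":[0.2,-0.01,0],"yaw":0},{"delta_pos":[0,0,0],"yaw":0}]'
python3 -m handwheel '[{"delta_pos":[0.2,-0.01,0],"yaw":0},{"delta_pos":[0,0,0],"yaw":0}]'
```

```text
clock: 42.32
eef_pos: [688.5, -6.7, 0.6]
tool_rot: [-3.14, 0.006, -0.054]
force: [-8.1, 0.6, 11.1]
width: 11.2
gripper_force: 60.8
clock: 42.48
eef_pos: [688.2, -6.7, 0.6]
tool_rot: [-3.14, 0.011, -0.054]
force: [-13.5, 1.7, 15.7]
width: 11.1
gripper_force: 61.2
clock: 42.65
eef_pos: [688.1, -6.8, 0.5]
tool_rot: [-3.14, 0.015, -0.054]
force: [-18.2, 2.0, 18.8]
width: 11.2
gripper_force: 61.9
```

```bash
python3 -m handwheel '[{"delta_pos":[0,0,0],"yaw":0},{"delta_pos":[0,0,0],"yaw":0},{"delta_pos":[0,0,0],"yaw":0},{"delta_pos":[0,0,1],"yaw":0},{"delta_pos":[0,0,3],"yaw":0},{"delta_pos":[0,0,4],"yaw":0},{"delta_pos":[0,0,4],"yaw":0},{"delta_pos":[0,0,2],"yaw":0}]' 0.0
python3 -m handwheel '[{"delta_pos":[-1,2.3,0],"yaw":0.12},{"delta_pos":[-1,2.3,0],"yaw":0.12},{"delta_pos":[-1,2.3,0],"yaw":0.12},{"delta_pos":[-1,2.3,0],"yaw":0.12},{"delta_pos":[-1,2.3,0],"yaw":0.12},{"delta_pos":[-1,2.3,0],"yaw":0.12},{"delta_pos":[-1,2.3,0],"yaw":0.12},{"delta_pos":[-1,2.3,0],"yaw":0.12},{"delta_pos":[-1,2.3,0],"yaw":0.12},{"delta_pos":[-1,2.3,0],"yaw":0.12}]' 0.2
python3 -m handwheel '[{"delta_pos":[0,0,0],"yaw":0.12},{"delta_pos":[0,0,0],"yaw":0.12},{"delta_pos":[0,0,0],"yaw":0.12},{"delta_pos":[0,0,0],"yaw":0},{"delta_pos":[0,0,0],"yaw":0},{"delta_pos":[0,0,0],"yaw":0}]'
python3 - <<'E'
from m import *
print(status.read_state()['eef_pos'],status.read_state()['tool_rot'])
O=np.array([628.3,-4.2]);R=np.array([[.9986,.053],[-.053,.9986]]) # columns: dock axes
for n in('scene','top'):
    p=grab(n); c=cloud(p)
    L=[(735.1,-9.9)+R@np.array(q) for q in((-5.5,33.5),(-5.5,-33.5),(40,33.5),(40,-33.5))]
    print([rnd(c,q,20,19,36) for q in L],np.round(L,1).tolist())
    P=c[(abs(c[...,0]-580)<40)&(abs(c[...,1]-229)<40)&(c[...,2]>92)&(c[...,2]<116)]
    if len(P): print('tab',len(P),P.mean(0).round(1),cv2.minAreaRect(P[:,:2].astype(np.float32)))
    P=c[(abs(c[...,0]-685)<35)&(abs(c[...,1]+7)<25)&(c[...,2]>50)&(c[...,2]<72)]
    if len(P): print('hdl',len(P),P.mean(0).round(1),cv2.minAreaRect(P[:,:2].astype(np.float32)))
    if n=='scene': cv2.imwrite('pics/crop5.png',cv2.resize(p['color'][160:380,300:530,::-1],None,fx=2.6,fy=2.6))
E
```

```text
clock: 43.32
eef_pos: [698.8, -8.4, 145.7]
tool_rot: [3.141, -0.008, -0.055]
force: [0.8, 0.2, 0.1]
width: 42.8
gripper_force: 0.0
clock: 44.15
eef_pos: [595.8, 223.4, 140.5]
tool_rot: [3.14, -0.001, 1.151]
force: [-0.6, 0.2, 1.5]
width: 51.3
gripper_force: 0.0
clock: 44.65
eef_pos: [596.2, 222.2, 140.0]
tool_rot: [3.141, -0.0, 1.502]
force: [-0.4, -0.1, 0.2]
width: 51.2
gripper_force: 0.0
[596.20144483 222.22379584 140.04048501] [ 3.14094086e+00 -1.62224702e-05  1.50210795e+00]
[(array([729.7,  17.8,  26.5]), 176, array([29., 33., 12.])), (array([726.5, -48.7,  26.3]), 189, array([29., 31., 11.])), (array([779.4,  16.3,  26.4]), 161, array([28., 30., 12.])), (array([772.7, -50.9,  26.9]), 203, array([30., 33., 12.]))] [[731.4, 23.8], [727.8, -43.1], [776.8, 21.4], [773.3, -45.5]]
tab 118 [583.1 228.3 103.8] ((581.871337890625, 232.68081665039062), (41.4028205871582, 13.588011741638184), 85.7637939453125)
hdl 145 [688.7 -11.   58.6] ((687.2611694335938, -9.7307767868042), (13.713000297546387, 30.39923095703125), 83.00257873535156)
[(array([729.5,  20. ,  28.9]), 146, array([31., 27., 15.])), (array([725.9, -46.5,  28.7]), 145, array([29., 27., 14.])), (array([779.6,  18.2,  28.7]), 146, array([31., 27., 16.])), (array([772.1, -49. ,  28.6]), 142, array([29., 27., 15.]))] [[731.4, 23.8], [727.8, -43.1], [776.8, 21.4], [773.3, -45.5]]
tab 52 [580.9 220.2 110.5] ((580.556884765625, 222.04270935058594), (19.05152702331543, 11.117559432983398), 89.45586395263672)
hdl 74 [687.1  -9.5  62.9] ((686.960693359375, -10.20986557006836), (28.164308547973633, 10.847663879394531), 0.018523460254073143)
```

View pics/crop5.png

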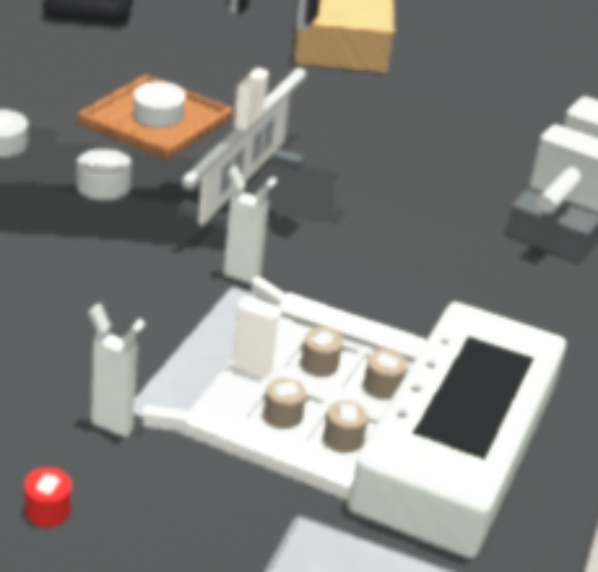

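Tray with four upright pucks is home against the housing; block in the case; gate standing at (245,130) in the crop. Now regrasp the gate, deeper on its tab.

```bash
python3 -m handwheel '[{"delta_pos":[-1.6,0.7,0],"yaw":0.01},{"delta_pos":[0,0,-2],"yaw":0},{"delta_pos":[0,0,-2],"yaw":0},{"delta_pos":[0,0,0],"yaw":0},{"delta_pos":[0,0,0],"yaw":0}]'
python3 -m handwheel '[{"delta_pos":[0,0,0],"yaw":0}]'
```

```text
clock: 45.17
eef_pos: [579.1, 229.1, 99.0]
tool_rot: [-3.14, 0.001, 1.515]
force: [-0.5, -0.0, 0.3]
width: 51.1
gripper_force: 0.0
clock: 45.25
eef_pos: [580.5, 229.6, 100.5]
tool_rot: [3.14, -0.0, 1.515]
force: [1.1, 0.1, -0.1]
width: 51.4
gripper_force: 0.0
```

```bash
python3 -m handwheel '[{"delta_pos":[0,0,-2],"yaw":0},{"delta_pos":[0,0,-2],"yaw":0},{"delta_pos":[0,0,-1.2],"yaw":0},{"delta_pos":[0,0,0],"yaw":0},{"delta_pos":[0,0,0],"yaw":0}]'
python3 -m handwheel '[{"delta_pos":[0,0,0],"yaw":0},{"delta_pos":[0,0,0],"yaw":0},{"delta_pos":[0,0,0],"yaw":0},{"delta_pos":[0,0,0],"yaw":0},{"delta_pos":[0,0,0],"yaw":0},{"delta_pos":[0,0,0],"yaw":0}]' -1
```

```text
clock: 45.67
eef_pos: [580.1, 229.5, 48.0]
tool_rot: [3.142, 0.0, 1.515]
force: [0.2, 0.9, 0.0]
width: 51.4
gripper_force: 0.0
clock: 46.17
eef_pos: [580.5, 229.9, 48.9]
tool_rot: [3.14, -0.001, 1.516]
force: [-0.5, 0.2, 6.0]
width: 11.1
gripper_force: 59.6
```

```bash
python3 -m handwheel '[{"delta_pos":[0,0,1],"yaw":0},{"delta_pos":[0,0,2],"yaw":0},{"delta_pos":[0,0,2.5],"yaw":0},{"delta_pos":[0,0,2.5],"yaw":0},{"delta_pos":[0,0,2.5],"yaw":0},{"delta_pos":[0,0,1.5],"yaw":0},{"delta_pos":[0.2,-1,0],"yaw":0},{"delta_pos":[0.4,-2,0],"yaw":0},{"delta_pos":[0.5,-2.5,0],"yaw":0},{"delta_pos":[0.5,-2.5,0],"yaw":0}]'
python3 -m handwheel '[{"delta_pos":[0.5,-2.5,0],"yaw":0},{"delta_pos":[0.5,-2.5,0],"yaw":0},{"delta_pos":[0.5,-2.5,0],"yaw":0},{"delta_pos":[0.5,-2.5,0],"yaw":0},{"delta_pos":[0.5,-2.5,0],"yaw":0},{"delta_pos":[0.4,-2,0],"yaw":0},{"delta_pos":[0.16,-1.2,0],"yaw":0},{"delta_pos":[0,0,0],"yaw":0},{"delta_pos":[0,0,0],"yaw":0},{"delta_pos":[0,0,0],"yaw":0}]'
```

```text
clock: 47.0
eef_pos: [594.5, 147.9, 166.2]
tool_rot: [-3.139, 0.001, 1.517]
force: [0.2, -0.6, -3.5]
width: 11.2
gripper_force: 58.7
clock: 47.83
eef_pos: [625.7, -5.5, 167.1]
tool_rot: [-3.14, -0.002, 1.517]
force: [-0.8, -0.0, -3.7]
width: 11.1
gripper_force: 58.8
```

```bash
python3 -m handwheel '[{"delta_pos":[0.15,-0.2,-1],"yaw":0},{"delta_pos":[0,0,-2],"yaw":0},{"delta_pos":[0,0,-2],"yaw":0},{"delta_pos":[0,0,-1.5],"yaw":0},{"delta_pos":[0,0,-0.5],"yaw":0},{"delta_pos":[0,0,0],"yaw":0},{"delta_pos":[0,0,0],"yaw":0},{"delta_pos":[0,0,0],"yaw":0}]'
python3 - <<'E'
from m import *
print(status.read_state()['eef_pos'],status.read_state()['tool_rot'],status.read_state()['width'])
p=grab('scene'); c=cloud(p)
m=(abs(c[...,0]-628)<25)&(abs(c[...,1]+4)<125)
P=c[m&(c[...,2]>104)&(c[...,2]<119)]; l=cv2.fitLine(P[:,:2].astype(np.float32),cv2.DIST_HUBER,0,.01,.01).ravel(); print('bar',l.round(3),P.min(0).round(),P.max(0).round(),l[2]+l[0]*(-13.8-l[3])/l[1])
cv2.imwrite('pics/crop6.png',cv2.resize(p['color'][180:340,310:450,::-1],None,fx=3.6,fy=3.6))
E
```

```text
clock: 48.5
eef_pos: [628.9, -9.0, 98.7]
tool_rot: [3.139, -0.0, 1.516]
force: [-0.5, -0.8, -3.2]
width: 10.6
gripper_force: 58.7
[628.91450431  -9.04184941  98.69450568] [ 3.13948927e+00 -2.80813241e-04  1.51641149e+00] 10.635291662706827
bar [ 5.80000e-02  9.98000e-01  6.31456e+02 -1.45600e+01] [ 618. -124.  104.] [640. 118. 119.] 631.50024
```

View pics/crop6.png

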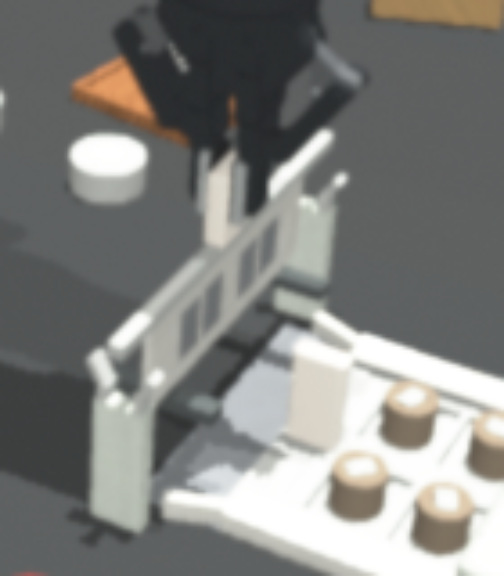

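The bar ends sit over the notches ((128,335) and (320,150)); shift −1.5 mm in x, +1.5 in y and lower.

```bash
python3 -m handwheel '[{"delta_pos":[-0.15,0.15,-0.5],"yaw":0},{"delta_pos":[0,0,-0.8],"yaw":0},{"delta_pos":[0,0,-0.5],"yaw":0},{"delta_pos":[0,0,0],"yaw":0}]'
python3 -m handwheel '[{"delta_pos":[0,0,-0.6],"yaw":0},{"delta_pos":[0,0,-0.4],"yaw":0},{"delta_pos":[0,0,0],"yaw":0}]'
python3 -m handwheel '[{"delta_pos":[0,0,-0.5],"yaw":0},{"delta_pos":[0,0,0],"yaw":0}]'
python3 -m handwheel '[{"delta_pos":[0,0,-0.2],"yaw":0},{"delta_pos":[0,0,0],"yaw":0}]'
```

```text
clock: 48.88
eef_pos: [625.1, -7.9, 78.2]
tool_rot: [-3.139, 0.0, 1.516]
force: [0.1, 0.1, -3.5]
width: 11.0
gripper_force: 58.7
clock: 49.13
eef_pos: [625.7, -8.0, 68.6]
tool_rot: [-3.14, 0.0, 1.516]
force: [-1.3, 0.3, -4.1]
width: 11.3
gripper_force: 58.7
clock: 49.3
eef_pos: [626.0, -7.9, 63.9]
tool_rot: [-3.141, 0.0, 1.516]
force: [-0.3, 0.2, -3.2]
width: 11.2
gripper_force: 58.7
clock: 49.47
eef_pos: [626.3, -8.0, 62.4]
tool_rot: [-3.141, 0.0, 1.516]
force: [1.5, -0.3, -3.6]
width: 11.3
gripper_force: 58.8
```

```bash
python3 -m handwheel '[{"delta_pos":[0.1,0,-0.15],"yaw":0},{"delta_pos":[0,0,0],"yaw":0},{"delta_pos":[0,0,0],"yaw":0}]'
python3 -m handwheel '[{"delta_pos":[0,0,-0.1],"yaw":0},{"delta_pos":[0,0,0],"yaw":0}]'
```

```text
clock: 49.72
eef_pos: [627.2, -8.0, 61.9]
tool_rot: [-3.141, -0.0, 1.516]
force: [-3.4, 0.8, 3.8]
width: 11.4
gripper_force: 59.8
clock: 49.88
eef_pos: [627.2, -8.0, 61.8]
tool_rot: [-3.142, -0.0, 1.516]
force: [-4.6, 0.3, 11.1]
width: 11.1
gripper_force: 61.1
```

Seated at the predicted height. Release, rise, move clear and look.

```bash
python3 -m handwheel '[{"delta_pos":[0,0,0.1],"yaw":0},{"delta_pos":[0,0,0],"yaw":0},{"delta_pos":[0,0,0],"yaw":0},{"delta_pos":[0,0,0],"yaw":0},{"delta_pos":[0,0,1],"yaw":0},{"delta_pos":[0,0,2],"yaw":0},{"delta_pos":[0,0,3],"yaw":0},{"delta_pos":[0,0,4],"yaw":0},{"delta_pos":[0,0,4],"yaw":0},{"delta_pos":[-2,0,2],"yaw":0}]' 0.2
python3 -m handwheel '[{"delta_pos":[-3,2,0],"yaw":0},{"delta_pos":[-3,3,0],"yaw":0},{"delta_pos":[-3,3,0],"yaw":0},{"delta_pos":[-3,3,0],"yaw":0},{"delta_pos":[0,3,0],"yaw":0},{"delta_pos":[0,3,0],"yaw":0},{"delta_pos":[0,0,0],"yaw":0},{"delta_pos":[0,0,0],"yaw":0}]'
python3 - <<'E'
from m import *
print(status.read_state()['eef_pos'])
O=np.array([628.3,-4.2]);R=np.array([[.9986,.053],[-.053,.9986]])
for n in('scene','top'):
    p=grab(n); c=cloud(p)
    m=(abs(c[...,0]-625)<40)&(abs(c[...,1])<150)
    P=c[m&(c[...,2]>70)&(c[...,2]<92)]; l=cv2.fitLine(P[:,:2].astype(np.float32),cv2.DIST_HUBER,0,.01,.01).ravel(); print('bar',l.round(3),P.min(0).round(),P.max(0).round())
    P=c[m&(c[...,2]>102)&(c[...,2]<140)&(abs(c[...,1])<40)]; print('tab',P.mean(0).round(1),P.min(0).round(),P.max(0).round())
    L=[(735.1,-9.9)+R@np.array(q) for q in((-5.5,33.5),(-5.5,-33.5),(40,33.5),(40,-33.5))]
    print([rnd(c,q,20,19,36)[0].tolist() for q in L])
    P=c[(abs(c[...,0]-685)<35)&(abs(c[...,1]+7)<25)&(c[...,2]>50)&(c[...,2]<72)]
    print('hdl',len(P),P.mean(0).round(1))
    for k,q in dict(red=(623.5,-205),pur=(547,-179),d1=(350,191.7),d2=(469,172.6),blk=(459,307)).items(): r=rnd(c,q,30,19,40); print(k,r and r[0])
    cv2.imwrite(f'pics/{n}7.png',p['color'][:,:,::-1])
im=np.vstack([cv2.resize(p['color'][85:245,230:370,::-1],None,fx=3.5,fy=3.5)]); cv2.imwrite('pics/crop7.png',im)
E
```

```text
clock: 50.72
eef_pos: [613.0, -8.0, 226.8]
tool_rot: [3.13, -0.001, 1.516]
force: [1.0, -0.4, 0.9]
width: 51.3
gripper_force: 0.0
clock: 51.38
eef_pos: [488.9, 162.6, 221.9]
tool_rot: [3.141, -0.001, 1.52]
force: [-0.5, -0.2, -0.2]
width: 51.3
gripper_force: 0.0
[488.9225554  162.61317627 221.89678153]
bar [ 6.10000e-02  9.98000e-01  6.29303e+02 -1.57600e+01] [ 606. -123.   70.] [648. 116.  92.]
tab [629.5  -9.2 117.1] [621. -26. 102.] [635.  17. 126.]
[[729.7, 17.9, 26.3], [726.7, -48.5, 26.2], [779.5, 16.0, 26.2], [773.0, -50.9, 27.0]]
hdl 136 [688.8 -10.9  58.9]
red [ 623.4 -205.6   23.4]
pur [ 546.9 -179.6   23.7]
d1 [349.7 191.2  23.2]
d2 [469.1 171.4  23.1]
blk [462.6 303.6  27.5]
bar [ 5.60000e-02  9.98000e-01  6.28452e+02 -4.12300e+00] [ 611. -122.   70.] [647. 112.  92.]
tab [627.7  -5.1 122.8] [622. -24. 103.] [635.  13. 130.]
[[729.6, 20.1, 28.6], [725.9, -46.4, 28.2], [779.5, 18.1, 28.4], [772.1, -49.0, 28.9]]
hdl 74 [687.1  -9.5  62.7]
red [ 623.3 -204.9   25.5]
pur [ 547.1 -178.5   25.2]
d1 [352.6 178.3  23.6]
d2 [466.2 166.3  23.8]
blk None
```

View pics/crop7.png

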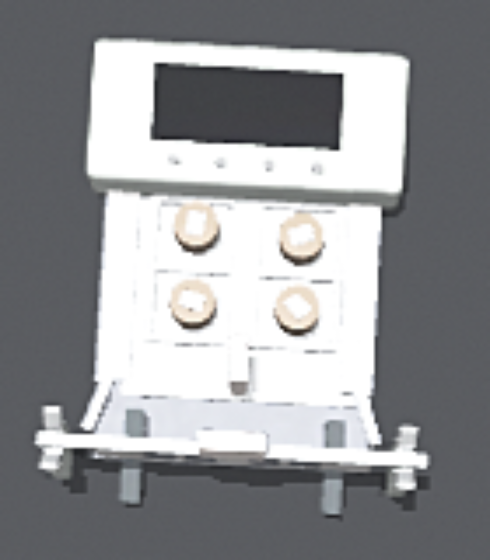

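View pics/scene7.png

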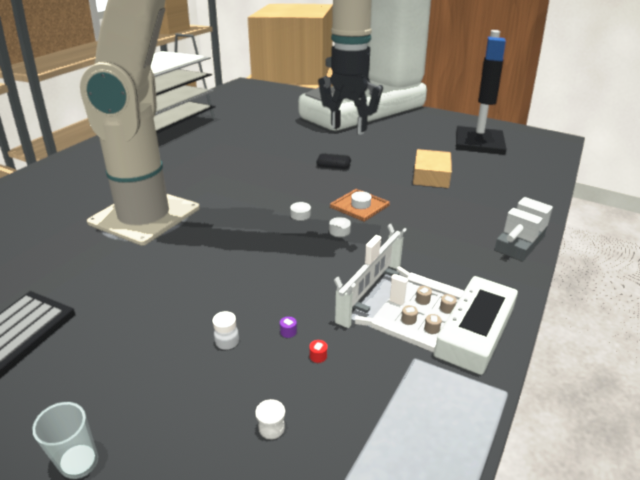

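The pictures show the gate back in both hooks, the tray home with four upright pucks, the block in its case, and the other things where they were.

```bash
python3 -c "
from cell import ctrl
print(ctrl.finish_job())"
```

```text
the job is handed in; nothing more can be done
None
```

I handed in the finished job at about 51 s on the robot's clock: the block is in its case, all four specimens stand upright in the tray, the tray is fully home in the dock, and the gate hangs on both hooks. The hand-in returned no verdict, so this rests on my last pictures and measurements.

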